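Press the setting square into the corner and hold the side wing square

TASK

Take the steel setting square by its upright grip, bring its leg in under the lip of the low aluminium back rail, and press it fully into the corner of the frame, so that one leg lies flat against the back rail and the other flat against the hinged, spring-loaded side wing, which is thereby pushed out to its stop, square to the rail. Finish while still gripping the square and pressing it into the corner against both faces: do not let go. Leave the other things on the worktop where they are.

Things in the scene. Friction and masses are not known exactly. Their poses are not given: they have to be found in the camera images.
- setting_square: loose flat dark steel L-square, 0.3 kg: legs 120 mm long, 30 wide, 10 thick, joined by a 24 mm wide diagonal brace (top at 9 mm) that carries the grip. Origin: underside, below the grip; z up. Outer corner of the L at x +50, y -50 mm. One leg runs from it along +y (outer face x = +50, goes against the back rail), the other along -x (outer face y = -50, goes against the side wing)
- square_grip (a point): middle of the square's upright grey grip bar, 35 mm above the underside, axes as the square's. The bar is 16 mm thick, 56 mm long and reaches from 9 to 60 mm above the underside. Its length runs along the square's (x, y) = (1, 1) diagonal; it is pinched along the (1, -1) diagonal, which points at the outer corner
- square_corner (a point): the outer corner of the setting square's L, at its underside. Friction between the square and the frame's faces is 0.5 to 0.75, so a strong push on the side wing can stop the square short of the rail: meet the rail first and press on it at least as hard as on the wing
- corner_frame: aluminium corner frame fixed to the worktop. Origin: on the worktop, where the inner faces of rail and squared wing meet. x points away from the robot into the back rail, y left along the rail away from the corner, z up. Seated, the square's axes are parallel to these and its outer corner is at this origin. A grey hinge block, 39 mm tall, stands outside the corner
- rail_face (a point): middle of the back rail's inner face, at frame x 0, y 87, z 12 mm. The low rail runs along the frame's y axis to y = 172 mm, 29 mm tall, inner face at x = 0. Along its top a lip overhangs 14 mm toward the robot (to x = -14 mm), underside 24, top 29 mm above the worktop: a leg must come in low from the front, under the lip, to touch the face
- wing_face (a point): middle of the inner face of the side wing's plate, 20 mm above the worktop; the plate stands at the right end of the rail, 7 mm thick, 37 mm tall, and turns about an upright hinge at frame x = -8, y = -7 mm. When square (joint 0) its inner face is at frame y = 0, from frame x = -18 to -138 mm
- side_wing (a joint): hinge angle of the side wing (rad): 0 = square to the rail, against its solid stop; -0.30 = folded in toward the middle of the frame (tip about 38 mm to the left), where a light spring holds it at the start. 1 to 2 N at the tip pushes it out
- vial_0: small glass vial with a cap, 26 mm diameter, 54 mm tall, to the right of the side wing; must stay where it is. Origin: centre of its underside
- vial_1: small glass vial with a cap, 26 mm diameter, 54 mm tall, left of the corner frame; must stay where it is. Origin: centre of its underside
- gauze_pack_0: flat white gauze packet 52x75x9 mm, on the near side of the corner frame; must stay where it is. Origin: centre of its underside
- name_stamp: hand stamp 26x42 mm, 62 mm tall, beyond the left end of the back rail; must stay where it is. Origin: centre of its underside
- medical_tape: flat-lying tape roll, 104 mm diameter, 25 mm tall, at the left; must stay where it is. Origin: centre of its underside

How it is judged:
At the end, for the whole second after the job is handed in: For the last second: gripped (over 2 N), pressing rail and wing with over 1.5 N each; corner within 4 mm of both faces, underside below 15 mm, parallel to the frame within 0.035 rad, level within 0.07 rad, at rest; wing within 0.035 rad of its stop (contact force between setting_square and corner_frame_c0 above 1.5 N and contact force between setting_square and side_wing_c0 above 1.5 N and contact force between the fingers and setting_square above 2 N and value of joint side_wing above -0.035 rad and angle between the x axis of setting_square and the x axis of corner_frame, either way round below 0.035 rad and angle between setting_square's own z axis and vertical below 0.07 rad and x of square_corner in the frame of corner_frame above -0.004 m and y of square_corner in the frame of corner_frame below 0.004 m and z of square_corner in the frame of corner_frame below 0.015 m and linear speed of setting_square below 0.01 m/s); the arm keeps its last pose, push and grip.
It fails at once if another thing on the worktop is moved by more than 30 mm (distance of any of vial_0, vial_1, gauze_pack_0, name_stamp, medical_tape from where it was at the start of the episode above 0.03 m).
It also fails if it takes over 48 s, if anything falls off the work surface, if the arm or the gripper's body presses on something with over 40 N, if the wrist force passes 120 N, or if a joint passes its speed limit or range.

ROBOT

A 7-joint arm with a two-finger parallel gripper is mounted at the origin on a cart in front of the work surface, level with it; the furniture and walls round the work are solid. World frame = base frame: x ahead of the robot, y to its left, z up, the work surface at z = 0. Lengths are in m, angles in rad, forces in N, time in s.
With the tool pointing down it reaches from about 0.35 to 0.9 m from the base axis. Payload 8.1 kg.
Tool frame: the origin (TCP) lies midway between the tips of the shut fingers; the grasp point (between the pads) lies 19 mm behind it; z points along the fingers, y is the direction in which the jaws open and shut (so a half turn about z gives the same grasp; the last joint's range is limited). The gripper opens to 92 mm and grips with 3 to 60 N. Pads are 19 mm wide; open, the fingers measure 130 mm over their backs; the gripper's body (75 mm by 190 mm) begins 47 mm behind the grasp point.
Start: joints at [1.121, 0.434, 0.025, 1.573, -0.012, 1.134, -0.075], TCP at [0.212, -0.588, 0.198] pointing down, gripper open.
Joint ranges: [-2.62, 2.62], [-0.44, 2.09], [-1.27, 1.32], [0.08, 2.57], [-1.32, 4.46], [0.12, 2], [-2.74, 2.74]. Speed limits (rad/s): [2.22, 2.22, 3.01, 3.01, 3.14, 3.14, 3.14].

INTERFACE

Orientations are given as a rotation vector (axis times angle).
In Python, from bench import env gives the robot as it stands.
- The arm moves only by the shell command python3 -m creep 'ROWS'. ROWS is JSON, a list of rows, each a list of 3 entries, a list of its own where there are three numbers: the shift along the tool's x, y, z in mm, then the turn about the tool's z in units of 5 degrees (1.0 is 5 degrees), then the closure, from -1 (fully open) to 1 (shut). A call has 1 to 5 rows; each row shifts and turns the pose as measured when the row begins, along the tool's axes as they then stand; what a row does not reach is not made up. A row lasts 1/12 s, in which the tool goes at most 41.7 mm and 7.16 degrees, less where a joint would pass 70% of its speed; a pose out of reach is approached as far as the arm can. A call is refused whole if a number of a shift passes 41.7 or a number of a turn 1, either way. A call with a gripper value outside its range is refused whole. The fingers move at their own pace and stop on an object; the grip force is fixed at half the most. Time passes only in rows, so rows that do not move let the fingers close. It gives the time, the measured TCP pose, the force and the opening at its end, in the units of the state.
- env.sense(): the state, without advancing time (a new reading comes with each control period).
- env.camera(name): name is "side" or "top" or "wrist"; returns the picture (384x512x3 uint8, blue, green, red); there is no depth.
- env.calibration(name): a dict with "intrinsics" (3x3 intrinsics, pixels), "R" (3x3) and "t" (3): a world point X has camera coordinates R X + t. Camera axes: x right, y down, z forward; pixel columns grow to the right and rows downward; lengths in m; the calibration is good to about 2 mm. A picture is of the moment at which its call begins: read the wrist's pose just before it. calibration takes no time and is no camera call; for the wrist camera it gives the pose at the moment of the call.
- env.hand_in(): hands the job in, once; it reports no verdict.
The state is a dict: "clock": time; "joint_positions": joint angles; "dq": joint speeds; "joint_efforts": joint torques, N m; "ee_pos": TCP position; "ee_rot": TCP orientation; "ft_force": force on the tool from outside, world axes, zero at the start; "wrist_torque": the same for the moment, N m; "finger_gap": finger opening in m.
Only numpy, scipy, OpenCV 4.12 (cv2) and the standard library are available. Lean on these libraries where they do the work, as an engineer would, in place of code of your own. Each camera call takes 0.05 s, during which the arm holds its last target.

## Working session

There is one attempt and no reset: what is moved stays moved. The work goes in short steps, Python scripts to look and compute and a shell command to move; the robot and the scene stay as the last step left them, time stands still between calls to the robot, and variables do not carry over. Pictures are saved under pics/ and viewed, and the job is handed in when it is done.

```bash
ls; mkdir -p pics
python3 - <<'E'
from bench import env
import cv2
s=env.sense()
for k,v in s.items(): print(k,v)
for n in ("top","side","wrist"):
    cv2.imwrite(f"pics/{n}0.png",env.camera(n))
    c=env.calibration(n); print(n,c)
E
```

```text
pics
clock 0.0
joint_positions [ 1.1214112   0.435233    0.0249933   1.57407054 -0.01159693  1.13402023
 -0.07506636]
dq [-1.11933458e-03  9.95972907e-06 -8.16584744e-04 -1.76730609e-03
  1.53796703e-03 -6.34133994e-04 -3.89672373e-04]
joint_efforts [-1.80342690e-04 -6.67854238e+01  9.84813273e-01 -3.14465582e+01
 -6.05922681e-02  4.28898528e-02  1.56743963e-04]
ee_pos [ 0.21216506 -0.58729994  0.1968493 ]
ee_rot [-3.09299406e+00 -5.41657723e-01  6.67597590e-04]
ft_force [ 0.41139893 -0.41593213 -0.52384287]
wrist_torque [ 0.03534797  0.00378037 -0.04341686]
finger_gap 0.09155819636840173
top {'intrinsics': array([[459.67899145,   0.        , 255.40880919],
       [  0.        , 459.67899145, 195.02457634],
       [  0.        ,   0.        ,   1.        ]]), 'R': array([[-0.02319386, -0.99965933, -0.01196988],
       [-0.99551441,  0.02419288, -0.09146454],
       [ 0.09172297,  0.00979477, -0.99573639]]), 't': array([0.07744169, 0.5590013 , 1.07008454])}
side {'intrinsics': array([[382.6942588 ,   0.        , 258.28253867],
       [  0.        , 382.6942588 , 189.16191542],
       [  0.        ,   0.        ,   1.        ]]), 'R': array([[-0.80842818, -0.58854311,  0.00780278],
       [-0.29384961,  0.39207718, -0.87173843],
       [ 0.50999636, -0.70703076, -0.4899094 ]]), 't': array([0.49985947, 0.21098519, 0.72778083])}
wrist {'intrinsics': array([[323.39566324,   0.        , 255.82405841],
       [  0.        , 323.39566324, 190.51182477],
       [  0.        ,   0.        ,   1.        ]]), 'R': array([[ 0.34039031, -0.94028293, -0.00156605],
       [-0.90573949, -0.32833169,  0.26801917],
       [-0.25252804, -0.0898127 , -0.96341231]]), 't': array([-0.62404837, -0.0353975 ,  0.39083525])}
```

View pics/top0.png

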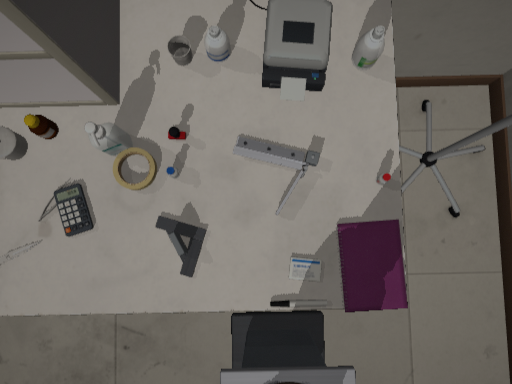

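View pics/side0.png

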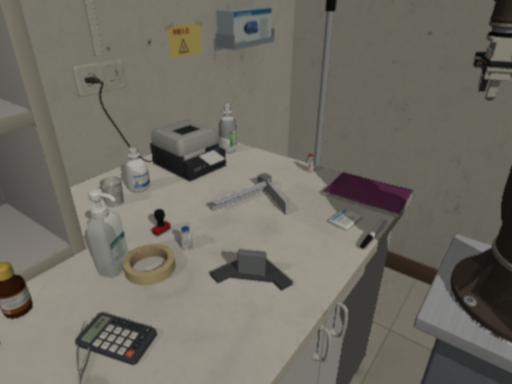

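View pics/wrist0.png

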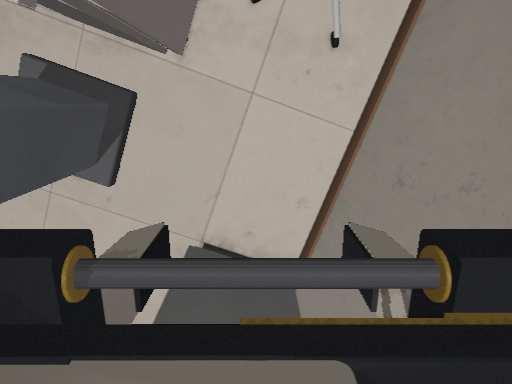

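Run:
```python
import cv2
i=cv2.imread("pics/top0.png")
cv2.imwrite("pics/z1.png",cv2.resize(i[205:285,145:225],None,fx=7,fy=7,interpolation=cv2.INTER_CUBIC))
cv2.imwrite("pics/z2.png",cv2.resize(i[125:225,225:335],None,fx=6,fy=6,interpolation=cv2.INTER_CUBIC))
i=cv2.imread("pics/side0.png")
cv2.imwrite("pics/z3.png",cv2.resize(i[160:300,195:300],None,fx=5,fy=4,interpolation=cv2.INTER_CUBIC))
```

```text
(no output)
```

View pics/z1.png

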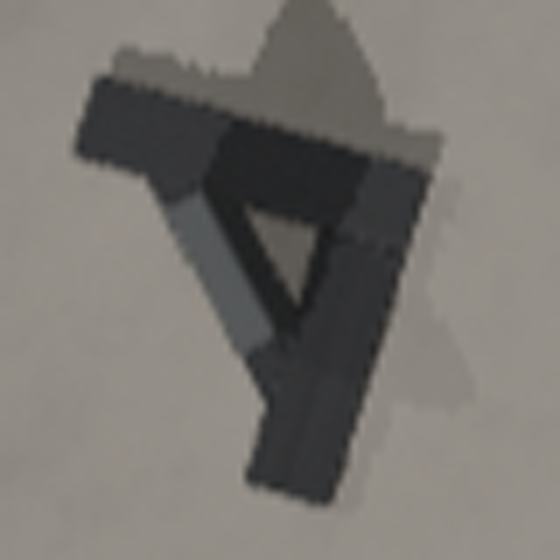

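View pics/z2.png

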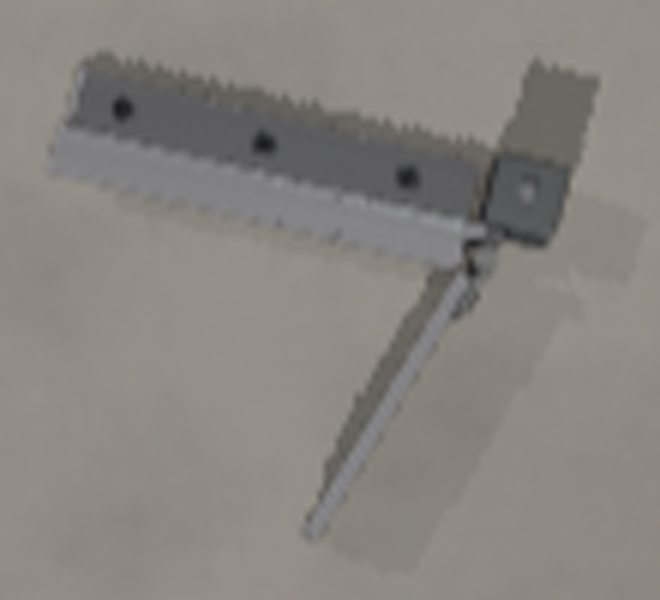

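```bash
cat > h.py <<'E'
import numpy as np, cv2
from bench import env
def ray(n,uv,z,cal=None):
    c=cal or env.calibration(n); K,R,t=c["intrinsics"],c["R"],c["t"]
    uv=np.atleast_2d(uv).astype(float)
    d=np.linalg.solve(K,np.c_[uv,np.ones(len(uv))].T).T@R
    o=-R.T@t
    return (o+d*((z-o[2])/d[:,2])[:,None])
def proj(n,X,cal=None):
    c=cal or env.calibration(n); X=np.atleast_2d(X)
    p=(X@c["R"].T+c["t"])@c["intrinsics"].T
    return p[:,:2]/p[:,2:]
E
python3 - <<'E'
from h import *
def uz(P,f,o): return (np.array(P,float)+.5)/f-.5+np.array(o)
c=env.calibration("top"); print("cam",-c["R"].T@c["t"])
sq=ray("top",uz([(432,175),(100,73),(75,155),(332,505),(247,482)],7,(145,205)),.010)
print(sq.round(4))
d1=sq[1]-sq[0]; d2=sq[3]-sq[0]
print("legs",np.linalg.norm(d1),np.linalg.norm(d2),"yaw from legs",np.degrees(np.arctan2(d1[1],d1[0])-np.pi/2),np.degrees(np.arctan2(d2[1],d2[0]))-180)
fr=ray("top",uz([(48,170),(462,268),(68,130),(485,230),(80,60),(495,155)],6,(225,125)),.029)
print(fr.round(4))
for a,b in((0,1),(2,3),(4,5)):
    d=fr[a]-fr[b]; print(np.linalg.norm(d),np.degrees(np.arctan2(d[1],d[0]))-90)
w=ray("top",uz([(313,535),(302,528),(322,538)],6,(225,125)),.037);print(w.round(4))
E
```

```text
cam [0.46013869 0.05341022 1.11757788]
[[0.4816 0.1844 0.01  ]
 [0.5194 0.2987 0.01  ]
 [0.4913 0.3074 0.01  ]
 [0.3703 0.22   0.01  ]
 [0.3787 0.249  0.01  ]]
legs 0.12034055671114542 0.11687948593523678 yaw from legs -18.30545615551353 -17.737881962194706
[[ 0.6632  0.1165  0.029 ]
 [ 0.6195 -0.0475  0.029 ]
 [ 0.6792  0.1082  0.029 ]
 [ 0.6346 -0.0572  0.029 ]
 [ 0.7076  0.1028  0.029 ]
 [ 0.6647 -0.0622  0.029 ]]
0.1697859162995852 -14.90724331432196
0.17132182760530115 -15.10673326317827
0.1704977287042269 -14.558193209861116
[[0.5143 0.0149 0.037 ]
 [0.5171 0.0191 0.037 ]
 [0.513  0.0114 0.037 ]]
```

```bash
cat >> h.py <<'E'
from scipy.spatial.transform import Rotation as Rn
def go(x,y,z,yaw=None):
    """print tool-frame shift (mm) to TCP target; yaw=deg of tool y in world"""
    s=env.sense(); R=Rn.from_rotvec(s["ee_rot"]).as_matrix()
    d=R.T@(np.array([x,y,z])-s["ee_pos"])*1e3
    cur=np.degrees(np.arctan2(R[1,1],R[0,1]))
    tilt=np.degrees(np.arccos(-R[2,2]))
    print("t %.2f ee"%s["clock"],s["ee_pos"].round(4),"shift mm",d.round(1),"yawY %.2f tilt %.2f"%(cur,tilt),"" if yaw is None else "turn units %.2f"%(-((yaw-cur+90)%180-90)/5),"F",s["ft_force"].round(1),"T",s["wrist_torque"].round(2),"gap %.4f"%s["finger_gap"],"q",s["joint_positions"].round(2))
E
python3 -c "
from h import *
go(.45,-.3,.2,-63)
go(.45,.2475,.2,-63)"
python3 -m creep '[[[0,0,0],-0.7,-1],[[0,0,0],-0.7,-1]]'
python3 -c "
from h import *
go(.45,-.3,.2,-63)"
```

```text
t 0.15 ee [ 0.2122 -0.5874  0.197 ] shift mm [ 321.3 -189.5   -2.8] yawY -70.13 tilt 0.07 turn units -1.43 F [-0.2 -1.   1.2] T [ 0.   -0.04  0.06] gap 0.0918 q [ 1.12  0.44  0.02  1.57 -0.01  1.13 -0.08]
t 0.15 ee [ 0.2122 -0.5874  0.197 ] shift mm [ 507.3 -704.4   -2.2] yawY -70.13 tilt 0.07 turn units -1.43 F [-0.2 -1.   1.2] T [ 0.   -0.04  0.06] gap 0.0918 q [ 1.12  0.44  0.02  1.57 -0.01  1.13 -0.08]
clock: 0.32
ee_pos: [0.2122, -0.5869, 0.1962]
ee_rot: [-3.052, -0.732, 0.001]
ft_force: [0.6, -0.0, 0.2]
finger_gap: 0.0917
t 0.32 ee [ 0.2122 -0.5869  0.1962] shift mm [ 342.1 -147.8   -3.3] yawY -63.03 tilt 0.16 turn units -0.01 F [ 0.6 -0.   0.2] T [-0.01  0.04 -0.01] gap 0.0917 q [ 1.14  0.44 -0.    1.57  0.    1.13  0.04]
```

```bash
for i in 1; do python3 -m creep '[[[34,-15,0],0,-1],[[34,-15,0],0,-1],[[34,-15,0],0,-1],[[34,-15,0],0,-1],[[34,-15,0],0,-1]]'; done
python3 -m creep '[[[34,-15,0],0,-1],[[34,-15,0],0,-1],[[34,-15,0],0,-1],[[34,-15,0],0,-1],[[34,-15,0],0,-1]]'
python3 -c "
from h import *
go(.45,-.3,.2,-63);go(.40,.22,.2,-63)"
```

```text
clock: 0.73
ee_pos: [0.3235, -0.4456, 0.1935]
ee_rot: [-3.058, -0.712, 0.011]
ft_force: [0.2, 0.3, 0.6]
finger_gap: 0.092
clock: 1.15
ee_pos: [0.4462, -0.2952, 0.1922]
ee_rot: [-3.058, -0.709, 0.013]
ft_force: [-0.4, -1.7, 0.2]
finger_gap: 0.0919
t 1.15 ee [ 0.4462 -0.2952  0.1922] shift mm [ 1.2  5.9 -7.8] yawY -63.89 tilt 0.49 turn units -0.18 F [-0.4 -1.7  0.2] T [-0.05 -0.06 -0.06] gap 0.0919 q [ 0.6   0.31 -0.15  1.78  0.05  1.06 -0.69]
t 1.15 ee [ 0.4462 -0.2952  0.1922] shift mm [ 185.2 -483.    -7. ] yawY -63.89 tilt 0.49 turn units -0.18 F [-0.4 -1.7  0.2] T [-0.05 -0.06 -0.06] gap 0.0919 q [ 0.6   0.31 -0.15  1.78  0.05  1.06 -0.69]
```

```bash
python3 -m creep '[[[15,-38,-1],0,-1],[[15,-38,-1],0,-1],[[15,-38,-1],0,-1],[[15,-38,-1],0,-1],[[15,-38,-1],0,-1]]'
python3 -m creep '[[[15,-38,-1],0,-1],[[15,-38,-1],0,-1],[[15,-38,-1],0,-1],[[15,-38,-1],-0.2,-1],[[15,-38,-1],0,-1]]'
python3 -c "
from h import *
go(.45,.2475,.2,-63)
cv2.imwrite('pics/w1.png',env.camera('wrist'))"
```

```text
clock: 1.57
ee_pos: [0.4338, -0.0871, 0.1961]
ee_rot: [-3.057, -0.713, 0.01]
ft_force: [1.6, 0.9, 0.0]
finger_gap: 0.0914
clock: 1.98
ee_pos: [0.4133, 0.12, 0.2019]
ee_rot: [-3.052, -0.739, 0.008]
ft_force: [1.2, 0.0, -0.0]
finger_gap: 0.0921
t 1.98 ee [0.4133 0.12   0.2019] shift mm [ 91.  -96.6   1.7] yawY -62.78 tilt 0.31 turn units 0.04 F [ 1.2  0.  -0. ] T [-0.02 -0.07 -0.04] gap 0.0921 q [ 0.    0.15 -0.46  1.98  0.08  1.03 -1.58]
```

View pics/w1.png

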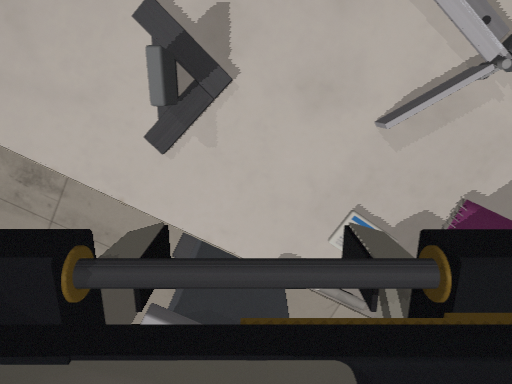

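Run:
```python
import cv2
i=cv2.imread("pics/w1.png")
cv2.imwrite("pics/z4.png",cv2.resize(i[0:165,120:245],None,fx=4,fy=4,interpolation=cv2.INTER_CUBIC)[:600])
cv2.imwrite("pics/z5.png",cv2.resize(i[0:135,370:512],None,fx=4,fy=4,interpolation=cv2.INTER_CUBIC))
```

```text
(no output)
```

View pics/z4.png

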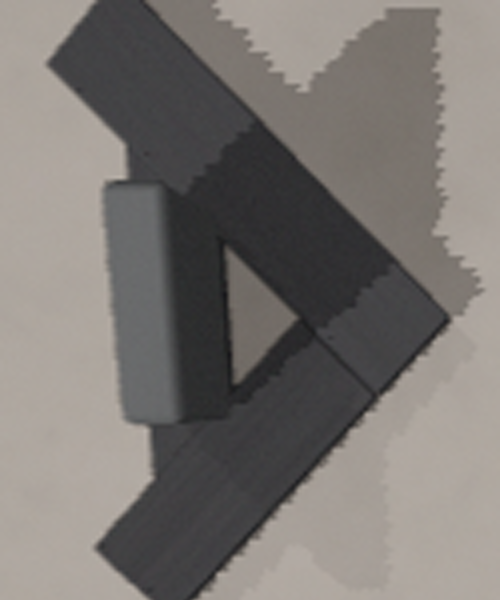

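View pics/z5.png

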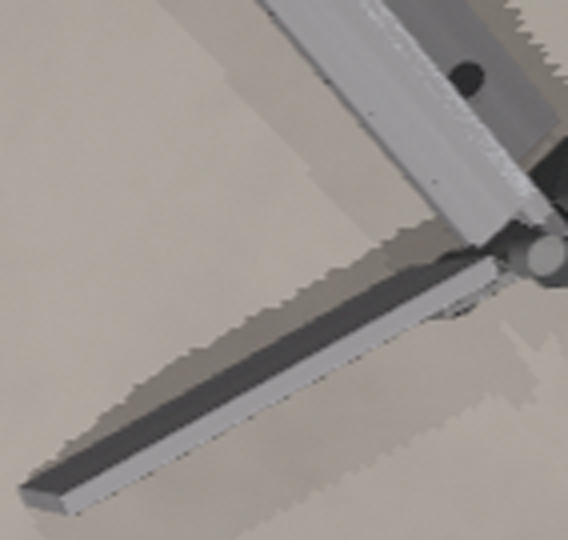

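Run:
```python
from h import *
def uz(P,f,o): return (np.array(P,float)+.5)/f-.5+np.array(o)
g=ray("wrist",uz([(106,183),(160,183),(182,421),(127,417)],4,(120,0)),.06); print(g.round(4),g.mean(0))
d=g[2]+g[3]-g[0]-g[1]; print("grip len",np.linalg.norm(d)/2,"dir",np.degrees(np.arctan2(d[1],d[0])),"w",np.linalg.norm(g[0]-g[1]))
s=ray("wrist",uz([(447,318),(150,0),(190,598),(50,62),(97,547)],4,(120,0)),.01); print(s.round(4))
for a in(1,2):
    d=s[a]-s[0]; print(np.degrees(np.arctan2(d[1],d[0])))
yaw=np.radians(-18);x=np.array([np.cos(yaw),np.sin(yaw)]);y=np.array([-x[1],x[0]])
print("origin from corner",s[0,:2]-.05*x+.05*y)
f=ray("wrist",uz([(262,5),(472,245),(375,5),(540,185)],4,(370,0)),.029); print(f.round(4))
for a,b in((0,1),(2,3)):
    d=f[a]-f[b]; print(np.degrees(np.arctan2(d[1],d[0]))-90)
w=ray("wrist",uz([(20,490),(66,514),(495,262),(547,255)],4,(370,0)),.037); print(w.round(4))
go(*g.mean(0)[:2],.12,-63)
```

```text
[[0.4705 0.2783 0.06  ]
 [0.4764 0.267  0.06  ]
 [0.4288 0.2408 0.06  ]
 [0.4234 0.2532 0.06  ]] [0.44979765 0.25984552 0.06      ]
grip len 0.05387635774907938 dir -151.5480824814243 w 0.012781053910789634
[[0.4817 0.1983 0.01  ]
 [0.5163 0.3028 0.01  ]
 [0.3763 0.2306 0.01  ]
 [0.4903 0.3206 0.01  ]
 [0.3774 0.2607 0.01  ]]
71.70753122734706
162.98080077060067
origin from corner [0.44961836 0.26131581]
[[ 0.6415  0.05    0.029 ]
 [ 0.6212 -0.0314  0.029 ]
 [ 0.6544  0.0252  0.029 ]
 [ 0.6408 -0.0377  0.029 ]]
-13.950729320744145
-12.260620055096894
[[ 0.5135  0.0405  0.037 ]
 [ 0.5139  0.0261  0.037 ]
 [ 0.6175 -0.0349  0.037 ]
 [ 0.625  -0.0455  0.037 ]]
t 2.03 ee [0.4121 0.1291 0.2026] shift mm [ 94.2 -97.8  83.1] yawY -62.33 tilt 0.38 turn units 0.13 F [-1.3  8.7  1.3] T [0.56 0.06 0.06] gap 0.0919 q [-0.    0.15 -0.47  1.97  0.07  1.03 -1.59]
```

Run:
```python
from h import *
go(.45,.25,.12,-63)
c=env.calibration("wrist"); i=env.camera("wrist")
import pickle; pickle.dump(c,open("c2.pkl","wb"))
cv2.imwrite("pics/w2.png",i)
go(.45,.25,.12,-63)
cv2.imwrite("pics/z6.png",cv2.resize(i[0:165,120:245],None,fx=4,fy=4,interpolation=cv2.INTER_CUBIC)[:600])
cv2.imwrite("pics/z7.png",cv2.resize(i[0:135,370:512],None,fx=4,fy=4,interpolation=cv2.INTER_CUBIC))
```

```text
t 2.03 ee [0.4121 0.1291 0.2026] shift mm [ 89.8 -89.   83.1] yawY -62.33 tilt 0.38 turn units 0.13 F [-1.3  8.7  1.3] T [0.56 0.06 0.06] gap 0.0919 q [-0.    0.15 -0.47  1.97  0.07  1.03 -1.59]
t 2.08 ee [0.4128 0.1252 0.2023] shift mm [ 91.3 -92.7  82.5] yawY -62.26 tilt 0.33 turn units 0.15 F [-0.3 -0.9 -0. ] T [-0.02 -0.01 -0.02] gap 0.0918 q [-0.    0.15 -0.46  1.98  0.07  1.03 -1.58]
```

View pics/z6.png

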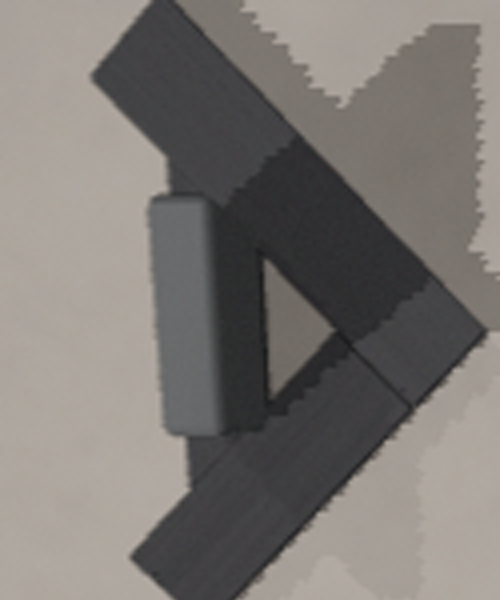

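View pics/z7.png

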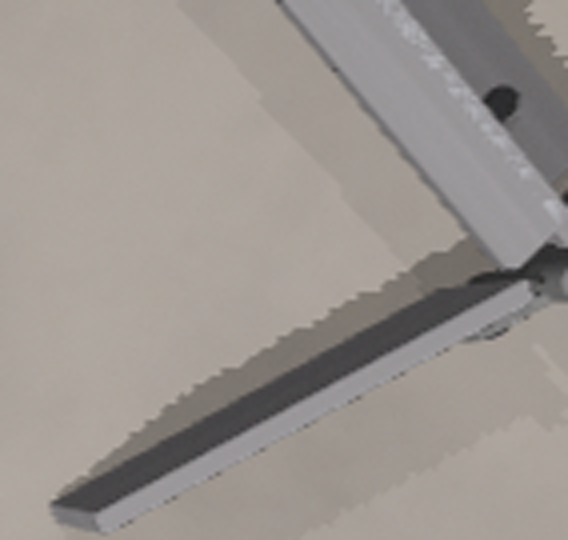

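Run:
```python
from h import *
import pickle; c=pickle.load(open("c2.pkl","rb"))
def uz(P,f,o): return (np.array(P,float)+.5)/f-.5+np.array(o)
g=ray("wrist",uz([(150,197),(210,197),(220,435),(164,433)],4,(120,0)),.06,c); print(g.mean(0))
d=g[2]+g[3]-g[0]-g[1]; print("grip len",np.linalg.norm(d)/2,"dir",np.degrees(np.arctan2(d[1],d[0])))
s=ray("wrist",uz([(487,331),(175,0),(232,598),(92,75),(131,558)],4,(120,0)),.01,c); print(s.round(4))
for a in(1,2):
    d=s[a]-s[0]; print(np.degrees(np.arctan2(d[1],d[0])))
yaw=np.radians(-18);x=np.array([np.cos(yaw),np.sin(yaw)]);y=np.array([-x[1],x[0]])
print("origin from corner",s[0,:2]-.05*x+.05*y)
f=ray("wrist",uz([(280,5),(510,268)],4,(370,0)),.029,c); print(f.round(4))
for a,b in((0,1),):
    d=f[a]-f[b]; print(np.degrees(np.arctan2(d[1],d[0]))-90)
w=ray("wrist",uz([(50,508),(100,532),(530,282)],4,(370,0)),.037,c); print(w.round(4))
```

```text
[0.45147674 0.24947882 0.06      ]
grip len 0.054410439579626095 dir -153.51381418497968
[[0.4838 0.1869 0.01  ]
 [0.5193 0.297  0.01  ]
 [0.3821 0.2196 0.01  ]
 [0.4926 0.3095 0.01  ]
 [0.3791 0.2506 0.01  ]]
72.14175271334582
162.17837080709705
origin from corner [0.45173439 0.24987564]
[[ 0.6435  0.046   0.029 ]
 [ 0.6214 -0.0437  0.029 ]]
-13.872452126719452
[[ 0.5133  0.0308  0.037 ]
 [ 0.5142  0.0154  0.037 ]
 [ 0.6178 -0.0459  0.037 ]]
```

```bash
python3 -m creep '[[[30,-30,15],0.15,-1],[[30,-30,15],0,-1],[[25,-25,15],0,-1],[[5,-5,10],0,-1],[[0,0,0],0,-1]]'
python3 -c "
from h import *
go(.451,.249,.016,-63)"
```

```text
clock: 2.5
ee_pos: [0.4513, 0.2412, 0.148]
ee_rot: [-3.053, -0.73, 0.003]
ft_force: [0.0, -1.2, -0.3]
finger_gap: 0.0918
t 2.50 ee [0.4513 0.2412 0.148 ] shift mm [  3.4  -6.7 132.1] yawY -63.11 tilt 0.19 turn units -0.02 F [ 0.  -1.2 -0.3] T [-0.08  0.06  0.03] gap 0.0918 q [-0.21  0.35 -0.49  1.88  0.19  0.96 -1.89]
```

```bash
python3 -m creep '[[[3,-6,25],0,-1],[[0,0,25],0,-1],[[0,0,20],0,-1],[[0,0,0],0,-1]]'
python3 -c "
from h import *
go(.451,.249,.016,-63)
cv2.imwrite('pics/w3.png',env.camera('wrist'))
cv2.imwrite('pics/s3.png',cv2.resize(env.camera('side')[170:330,150:350],None,fx=3.5,fy=3.5,interpolation=cv2.INTER_CUBIC))"
```

```text
clock: 2.83
ee_pos: [0.4521, 0.2446, 0.0771]
ee_rot: [-3.055, -0.729, 0.002]
ft_force: [-1.2, 0.5, -0.1]
finger_gap: 0.0919
t 2.83 ee [0.4521 0.2446 0.0771] shift mm [ 1.  -4.4 61.1] yawY -63.17 tilt 0.09 turn units -0.03 F [-1.2  0.5 -0.1] T [-0.09  0.01  0.03] gap 0.0919 q [-0.25  0.44 -0.46  1.95  0.26  0.81 -1.96]
```

View pics/w3.png

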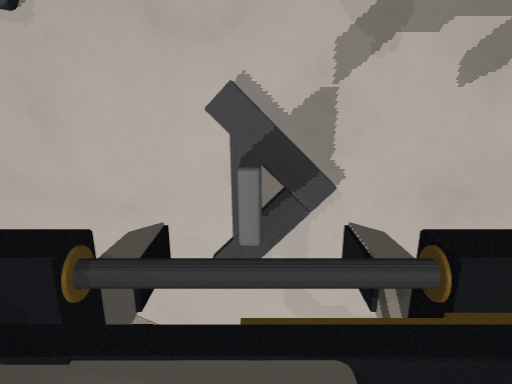

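View pics/s3.png

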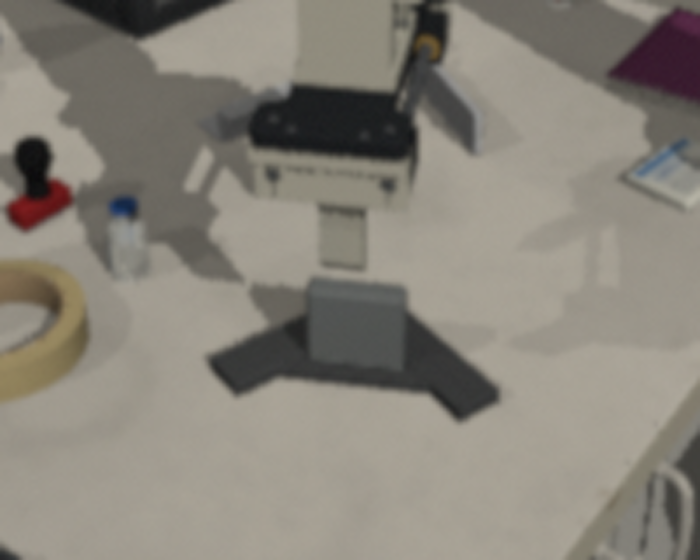

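```bash
python3 -m creep '[[[1,-4,20],0,-1],[[0,0,20],0,-1],[[0,0,15],0,-1],[[0,0,0],0,-1]]'
python3 -c "
from h import *
go(.451,.249,.016,-63)"
```

```text
clock: 3.27
ee_pos: [0.4589, 0.2495, 0.0317]
ee_rot: [-3.054, -0.72, -0.023]
ft_force: [-0.6, -0.3, 0.7]
finger_gap: 0.092
t 3.27 ee [0.4589 0.2495 0.0317] shift mm [-7.5 -3.1 15.6] yawY -63.45 tilt 0.85 turn units -0.09 F [-0.6 -0.3  0.7] T [-0.02  0.03  0.  ] gap 0.0920 q [-0.29  0.51 -0.42  1.99  0.32  0.69 -2.01]
```

```bash
python3 -m creep '[[[-7,-3,8],-0.1,-1],[[0,0,7],0,-1],[[0,0,0],0,-1]]'
python3 -c "
from h import *
go(.451,.249,.016,-63)"
```

```text
clock: 3.52
ee_pos: [0.4536, 0.2491, 0.0199]
ee_rot: [-3.051, -0.732, -0.031]
ft_force: [-0.3, 0.1, -0.2]
finger_gap: 0.0918
t 3.52 ee [0.4536 0.2491 0.0199] shift mm [-2.5 -1.1  3.9] yawY -63.02 tilt 1.17 turn units -0.00 F [-0.3  0.1 -0.2] T [-0.02 -0.01  0.  ] gap 0.0918 q [-0.3   0.52 -0.41  2.01  0.34  0.66 -2.03]
```

```bash
python3 -m creep '[[[-2,-1,3],0,-1],[[0,0,0],0,1],[[0,0,0],0,1],[[0,0,0],0,1],[[0,0,0],0,1]]'
python3 -m creep '[[[0,0,0],0,1],[[0,0,0],0,1],[[0,0,0],0,1],[[0,0,0],0,1],[[0,0,0],0,1]]'
python3 -c "
from h import *
go(.451,.249,.016,-63)"
```

```text
clock: 3.93
ee_pos: [0.4524, 0.2498, 0.019]
ee_rot: [-3.05, -0.732, -0.037]
ft_force: [-0.5, -0.0, 0.0]
finger_gap: 0.07
clock: 4.35
ee_pos: [0.4529, 0.25, 0.0194]
ee_rot: [-3.05, -0.732, -0.038]
ft_force: [0.8, 0.4, 0.3]
finger_gap: 0.0361
t 4.35 ee [0.4529 0.25   0.0194] shift mm [-2.2  0.1  3.3] yawY -63.03 tilt 1.41 turn units -0.01 F [0.8 0.4 0.3] T [-0.02  0.07  0.04] gap 0.0361 q [-0.3   0.52 -0.41  2.02  0.34  0.65 -2.04]
```

```bash
python3 -m creep '[[[0,0,0],0,1],[[0,0,0],0,1],[[0,0,0],0,1],[[0,0,0],0,1],[[0,0,0],0,1]]'
python3 -m creep '[[[0,0,0],0,1],[[0,0,0],0,1],[[0,0,0],0,1]]'
python3 -c "
from h import *
go(.451,.249,.016,-63)"
```

```text
clock: 4.77
ee_pos: [0.4528, 0.2499, 0.0193]
ee_rot: [-3.05, -0.731, -0.037]
ft_force: [0.6, -0.3, 0.5]
finger_gap: 0.0158
clock: 5.02
ee_pos: [0.4528, 0.25, 0.0193]
ee_rot: [-3.05, -0.731, -0.037]
ft_force: [0.2, 0.2, 0.4]
finger_gap: 0.0156
t 5.02 ee [0.4528 0.25   0.0193] shift mm [-2.1  0.   3.3] yawY -63.03 tilt 1.39 turn units -0.01 F [0.2 0.2 0.4] T [ 0.   -0.05  0.04] gap 0.0156 q [-0.3   0.52 -0.41  2.02  0.34  0.65 -2.04]
```

```bash
python3 -m creep '[[[0,0,-8],0,1],[[0,0,-8],0,1],[[0,0,-8],0,1],[[0,0,0],0,1]]'
python3 -c "
from h import *
go(.545,.081,.045,-59.9)"
```

```text
clock: 5.35
ee_pos: [0.4511, 0.249, 0.0448]
ee_rot: [-3.051, -0.732, -0.033]
ft_force: [-0.1, 0.6, -2.8]
finger_gap: 0.0156
t 5.35 ee [0.4511 0.249  0.0448] shift mm [7.400e+00 1.924e+02 1.000e-01] yawY -63.01 tilt 1.23 turn units -0.62 F [-0.1  0.6 -2.8] T [ 0.03 -0.07  0.03] gap 0.0156 q [-0.28  0.48 -0.43  2.    0.31  0.71 -2.01]
```

```bash
python3 -m creep '[[[1,25,0],-0.2,1],[[1,25,0],-0.2,1],[[1,25,0],-0.2,1],[[1,25,0],0,1],[[1,25,0],0,1]]'
python3 -c "
from h import *
go(.545,.081,.045,-59.9)"
```

```text
clock: 5.77
ee_pos: [0.5157, 0.1465, 0.048]
ee_rot: [-3.02, -0.834, -0.039]
ft_force: [-0.4, -0.0, -4.0]
finger_gap: 0.0156
t 5.77 ee [0.5157 0.1465 0.048 ] shift mm [-8.5 71.3  2.7] yawY -59.12 tilt 1.52 turn units 0.16 F [-0.4 -0.  -4. ] T [0.01 0.01 0.02] gap 0.0156 q [-0.04  0.5  -0.45  1.95  0.31  0.73 -1.7 ]
```

```bash
python3 -m creep '[[[-4,25,0],0.15,1],[[-3,20,1],0,1],[[-2,13,1],0,1],[[0,0,0],0,1]]'
python3 -c "
from h import *
go(.545,.081,.045,-59.9)
i=env.camera('wrist');cv2.imwrite('pics/w4.png',i)
go(.545,.081,.045,-59.9)
i=env.camera('top');cv2.imwrite('pics/t4.png',cv2.resize(i[120:260,180:340],None,fx=4,fy=4,interpolation=cv2.INTER_CUBIC))
i=env.camera('side');cv2.imwrite('pics/s4.png',cv2.resize(i[160:300,150:350],None,fx=4,fy=4,interpolation=cv2.INTER_CUBIC))
"
```

```text
clock: 6.1
ee_pos: [0.5416, 0.0822, 0.0464]
ee_rot: [-3.032, -0.802, -0.042]
ft_force: [0.3, -0.8, -3.8]
finger_gap: 0.0158
t 6.10 ee [0.5416 0.0822 0.0464] shift mm [2.3 2.7 1.5] yawY -60.38 tilt 1.57 turn units -0.10 F [ 0.3 -0.8 -3.8] T [-0.04  0.08 -0.03] gap 0.0158 q [ 0.08  0.51 -0.44  1.92  0.31  0.74 -1.59]
t 6.15 ee [0.5412 0.0837 0.0466] shift mm [1.9 4.3 1.6] yawY -60.34 tilt 1.58 turn units -0.09 F [ 0.4  0.4 -2.7] T [ 0.01  0.   -0.01] gap 0.0155 q [ 0.07  0.51 -0.44  1.93  0.31  0.74 -1.59]
```

View pics/w4.png

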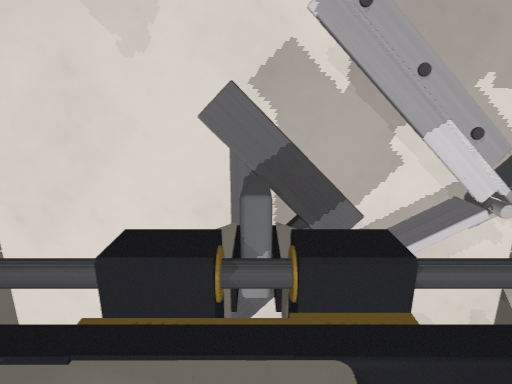

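View pics/t4.png

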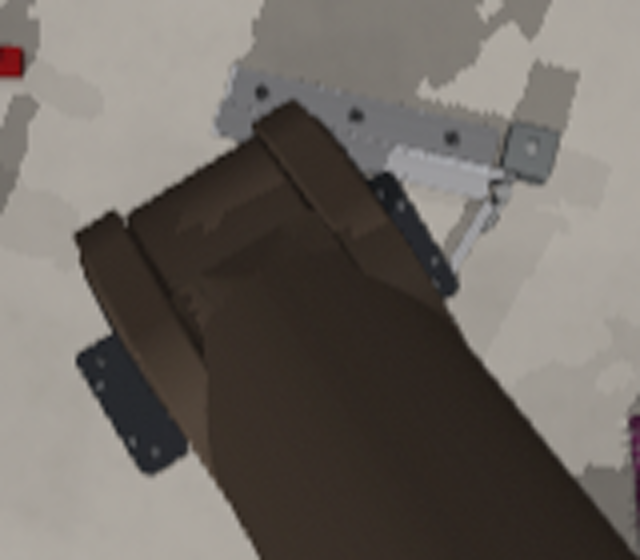

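View pics/s4.png

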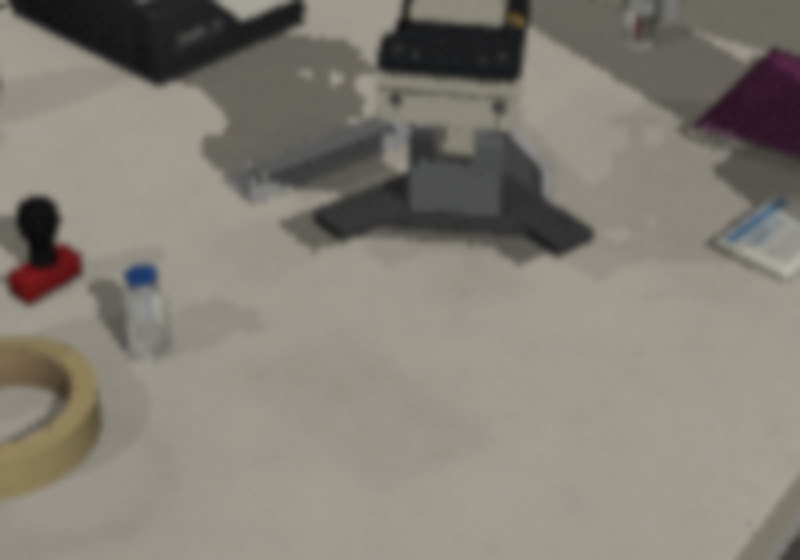

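Run:
```python
import cv2
i=cv2.imread("pics/w4.png")
cv2.imwrite("pics/z8.png",cv2.resize(i[0:240,190:512],None,fx=2.4,fy=2.4,interpolation=cv2.INTER_CUBIC))
```

```text
(no output)
```

View pics/z8.png

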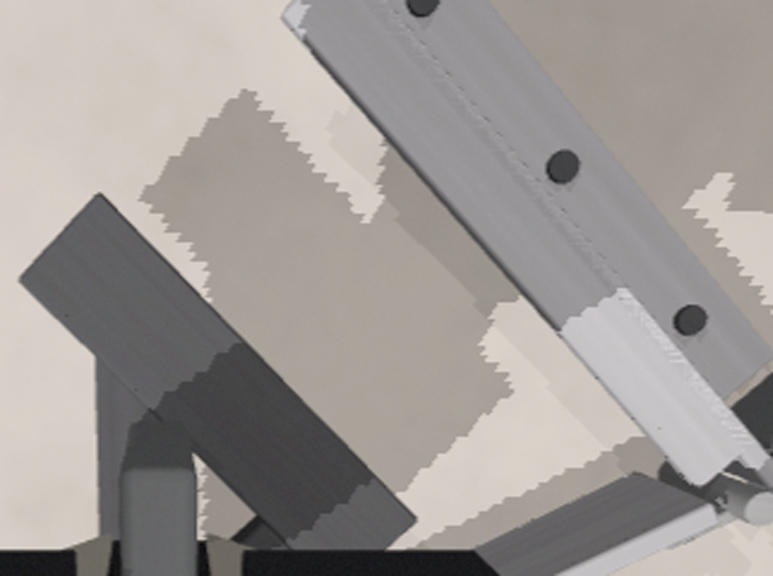

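Run:
```python
from h import *
def uz(P,f,o): return (np.array(P,float)+.5)/f-.5+np.array(o)
go(.545,.081,.045)
f=ray("wrist",uz([(285,18),(695,484)],2.4,(190,0)),.029);print(f.round(4))
d=f[0]-f[1];ya=np.arctan2(d[1],d[0])-np.pi/2;print("lip len",np.linalg.norm(d),"yaw",np.degrees(ya))
s=ray("wrist",uz([(99,194),(415,519),(21,278)],2.4,(190,0)),.0365);print(s.round(4))
d=s[0]-s[1];print("leg",np.linalg.norm(d),"yaw",np.degrees(np.arctan2(d[1],d[0]))-90)
x=np.array([np.cos(ya),np.sin(ya)]);y=np.array([-x[1],x[0]])
O=f[0,:2]+.014*x-.172*y; O2=f[1,:2]+.014*x-.002*y
print("O",O,O2)
for p in s: print((p[:2]-O)@x,(p[:2]-O)@y)
```

```text
t 6.25 ee [0.5403 0.0871 0.0468] shift mm [1.  7.6 1.8] yawY -60.09 tilt 1.63  F [ 0.1  0.6 -2.8] T [ 0.06 -0.01  0.02] gap 0.0156 q [ 0.07  0.51 -0.44  1.93  0.31  0.74 -1.59]
[[ 0.6627  0.1228  0.029 ]
 [ 0.6204 -0.0383  0.029 ]]
lip len 0.16652512291694935 yaw -14.703065219019607
[[0.6046 0.1414 0.0365]
 [0.574  0.0268 0.0365]
 [0.5772 0.1487 0.0365]]
leg 0.11864633121746024 yaw -14.922888624183571
O [ 0.63257225 -0.04711817] [ 0.63345421 -0.04375709]
-0.07496303255533583 0.17527599352704198
-0.07541823495898439 0.056630535535027005
-0.10328382329252449 0.17539389029221478
```

```bash
python3 -m creep '[[[0,4,7],0,1],[[0,0,7],0,1],[[0,0,6],0,1],[[0,0,0],0,1]]'
cat >> h.py <<'E'
def fr():
    a=np.radians(-14.8);x=np.array([np.cos(a),np.sin(a)]);y=np.array([-x[1],x[0]])
    s=env.sense();R=Rn.from_rotvec(s["ee_rot"]).as_matrix()
    # square origin approx at TCP
    p=s["ee_pos"][:2]-np.array([.6325,-.0525]); F=s["ft_force"]
    print("t %.2f corner frame mm x %.1f y %.1f z %.1f"%(s["clock"],(p@x)*1e3+50,(p@y)*1e3-50,(s["ee_pos"][2]-.0193)*1e3),"yaw err deg %.2f tilt %.2f"%(np.degrees(np.arctan2(R[1,1],R[0,1]))+59.8,np.degrees(np.arccos(-R[2,2]))),"Ff x %.1f y %.1f z %.1f"%(F[:2]@x,F[:2]@y,F[2]),"T",s["wrist_torque"].round(2),"gap %.4f"%s["finger_gap"])
E
python3 -c "
from h import *
fr()"
```

```text
clock: 6.58
ee_pos: [0.5417, 0.0887, 0.0254]
ee_rot: [-3.022, -0.818, -0.044]
ft_force: [-0.5, 0.0, -3.3]
finger_gap: 0.0158
t 6.58 corner frame mm x -73.8 y 63.3 z 6.1 yaw err deg 0.09 tilt 1.72 Ff x -0.5 y -0.1 z -3.3 T [-0.04  0.08  0.01] gap 0.0158
```

```bash
python3 -m creep '[[[7,10,0],0,1],[[7,10,0],0,1],[[7,10,0],0,1],[[7,10,0],0,1],[[5,5,0],0,1]]'
python3 -c "
from h import *
fr()"
```

```text
clock: 7.0
ee_pos: [0.5958, 0.0666, 0.0254]
ee_rot: [-3.02, -0.825, -0.041]
ft_force: [0.1, -0.1, -3.2]
finger_gap: 0.0154
t 7.00 corner frame mm x -15.9 y 55.8 z 6.1 yaw err deg 0.37 tilt 1.62 Ff x 0.1 y -0.0 z -3.2 T [-0.04  0.03 -0.01] gap 0.0154
```

```bash
python3 -m creep '[[[4,4,0],0.05,1],[[3,3,0],0,1],[[2,2,0],0,1],[[0,0,0],0,1]]'
python3 -c "
from h import *
fr()"
python3 -m creep '[[[2,2,0],0,1],[[2,2,0],0,1],[[2,2,0],0,1]]'
python3 -c "
from h import *
fr()"
```

```text
clock: 7.33
ee_pos: [0.6123, 0.0617, 0.0256]
ee_rot: [-3.023, -0.814, -0.044]
ft_force: [-0.3, 0.3, -3.3]
finger_gap: 0.0155
t 7.33 corner frame mm x 1.3 y 55.3 z 6.3 yaw err deg -0.07 tilt 1.70 Ff x -0.3 y 0.2 z -3.3 T [-0.   -0.01  0.03] gap 0.0155
clock: 7.58
ee_pos: [0.6137, 0.0619, 0.0245]
ee_rot: [-3.019, -0.816, -0.026]
ft_force: [-5.0, 0.9, 0.8]
finger_gap: 0.0157
t 7.58 corner frame mm x 2.6 y 55.8 z 5.2 yaw err deg 0.07 tilt 1.25 Ff x -5.1 y -0.4 z 0.8 T [ 0.3   1.54 -0.16] gap 0.0157
```

```bash
python3 -m creep '[[[-2,5,0],0,1],[[-2,5,0],0,1],[[-2,5,0],0,1]]'
python3 -c "
from h import *
fr()"
```

```text
clock: 7.83
ee_pos: [0.6107, 0.0512, 0.0233]
ee_rot: [-3.011, -0.824, -0.015]
ft_force: [-4.8, 5.2, -1.9]
finger_gap: 0.0153
t 7.83 corner frame mm x 2.4 y 44.7 z 4.0 yaw err deg 0.42 tilt 1.26 Ff x -6.0 y 3.9 z -1.9 T [ 1.18  1.35 -0.09] gap 0.0153
```

```bash
python3 -m creep '[[[-2,5,0],0.08,1],[[-2,5,0],0,1],[[-2,5,0],0,1]]'
python3 -c "
from h import *
fr()"
python3 -m creep '[[[-2,5,0],0,1],[[-2,5,0],0,1],[[-2,5,0],0,1]]'
python3 -c "
from h import *
fr()"
```

```text
clock: 8.08
ee_pos: [0.6078, 0.0399, 0.022]
ee_rot: [-3.005, -0.818, -0.004]
ft_force: [-7.9, 12.1, 4.1]
finger_gap: 0.0155
t 8.08 corner frame mm x 2.5 y 33.0 z 2.7 yaw err deg 0.26 tilt 1.54 Ff x -10.7 y 9.7 z 4.1 T [ 2.95  1.96 -0.02] gap 0.0155
clock: 8.33
ee_pos: [0.606, 0.0353, 0.0226]
ee_rot: [-2.989, -0.827, -0.002]
ft_force: [-6.0, 10.2, 1.8]
finger_gap: 0.0158
t 8.33 corner frame mm x 1.9 y 28.1 z 3.3 yaw err deg 0.76 tilt 2.29 Ff x -8.4 y 8.4 z 1.8 T [ 2.33  1.3  -0.04] gap 0.0158
```

```bash
python3 -c "
from h import *
i=env.camera('wrist');cv2.imwrite('pics/w5.png',i)
i=env.camera('side');cv2.imwrite('pics/s5.png',cv2.resize(i[150:270,190:340],None,fx=5,fy=5,interpolation=cv2.INTER_CUBIC))
fr()
"
```

```text
t 8.43 corner frame mm x 2.0 y 27.7 z 3.3 yaw err deg 0.72 tilt 2.28 Ff x -7.5 y 7.3 z 2.4 T [ 2.22  1.3  -0.07] gap 0.0156
```

View pics/w5.png

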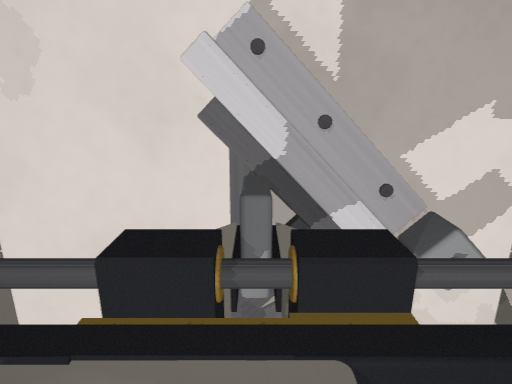

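View pics/s5.png

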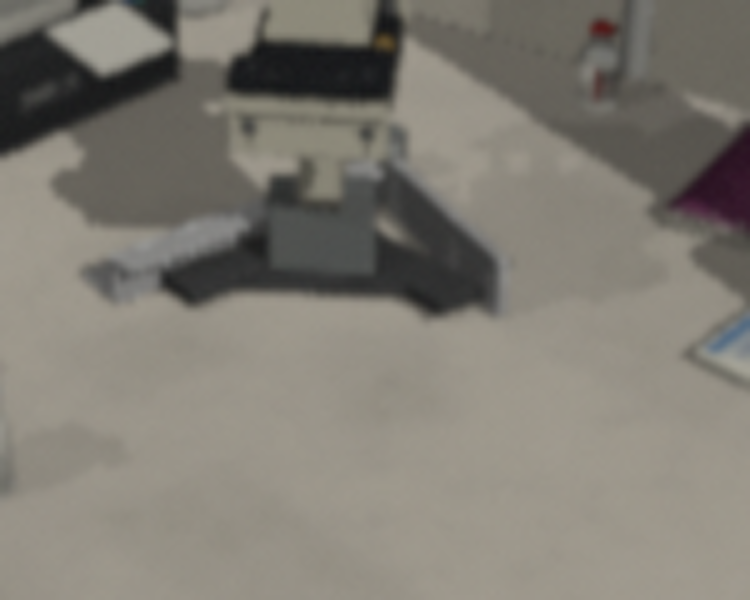

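```bash
python3 -m creep '[[[-5,9,0],0.14,1],[[-5,9,0],0,1]]'
python3 -c "
from h import *
fr();s=env.sense();R=Rn.from_rotvec(s['ee_rot']).as_matrix();print(R.round(3))"
```

```text
clock: 8.6
ee_pos: [0.6039, 0.0262, 0.0234]
ee_rot: [-2.98, -0.819, -0.002]
ft_force: [-6.9, 13.3, 4.3]
finger_gap: 0.0157
t 8.60 corner frame mm x 2.2 y 18.8 z 4.1 yaw err deg 0.54 tilt 2.95 Ff x -10.1 y 11.1 z 4.3 T [ 3.2   1.78 -0.09] gap 0.0157
[[ 0.86   0.511 -0.012]
 [ 0.51  -0.858  0.05 ]
 [ 0.015 -0.049 -0.999]]
```

```bash
cat >> h.py <<'E'
def sqt():
    s=env.sense();Rg=Rn.from_rotvec([-3.05,-.731,-.037]); Rs=Rn.from_rotvec(s["ee_rot"])*Rg.inv()
    M=Rs.as_matrix(); a=np.radians(-14.8); F=Rn.from_euler('z',a).as_matrix()
    # square was at yaw -18 level
    print("rigid-grasp square z axis in frame (x,y) deg",np.degrees((F.T@M[:,2])[:2]).round(2),"tool z in frame deg",np.degrees((F.T@Rn.from_rotvec(s["ee_rot"]).as_matrix()[:,2])[:2]).round(2))
E
python3 -c "
from h import *
sqt()"
python3 -m creep '[[[-8,12,0],0.1,1]]'
python3 -c "
from h import *
fr();sqt();
for k in range(3): env.camera('top');fr()
sqt()"
```

```text
rigid-grasp square z axis in frame (x,y) deg [ 2.4  -1.63] tool z in frame deg [-1.41  2.59]
clock: 8.68
ee_pos: [0.6019, 0.0189, 0.0238]
ee_rot: [-2.974, -0.813, -0.003]
ft_force: [-5.9, 14.6, 5.3]
finger_gap: 0.0157
t 8.68 corner frame mm x 2.2 y 11.2 z 4.5 yaw err deg 0.39 tilt 3.35 Ff x -9.5 y 12.6 z 5.3 T [ 3.02  1.24 -0.03] gap 0.0157
rigid-grasp square z axis in frame (x,y) deg [ 2.57 -1.99] tool z in frame deg [-1.57  2.95]
t 8.73 corner frame mm x 2.4 y 8.0 z 4.2 yaw err deg 0.19 tilt 3.29 Ff x -13.5 y 12.3 z 10.2 T [4.   2.16 0.04] gap 0.0158
t 8.78 corner frame mm x 2.6 y 8.2 z 4.2 yaw err deg 0.18 tilt 3.25 Ff x -10.1 y 9.1 z 4.9 T [ 2.65  1.81 -0.04] gap 0.0159
t 8.83 corner frame mm x 2.5 y 8.3 z 4.1 yaw err deg 0.20 tilt 3.23 Ff x -9.9 y 8.1 z 5.3 T [ 2.52  1.83 -0.08] gap 0.0159
rigid-grasp square z axis in frame (x,y) deg [ 2.59 -1.85] tool z in frame deg [-1.59  2.81]
```

```bash
python3 -c "
from h import *
i=env.camera('wrist');cv2.imwrite('pics/w6.png',i)
i=env.camera('side');cv2.imwrite('pics/s6.png',cv2.resize(i[150:270,190:340],None,fx=5,fy=5,interpolation=cv2.INTER_CUBIC))
i=env.camera('top');cv2.imwrite('pics/t6.png',cv2.resize(i[120:240,220:370],None,fx=5,fy=5,interpolation=cv2.INTER_CUBIC))
fr()
"
```

```text
t 8.98 corner frame mm x 2.5 y 8.3 z 4.1 yaw err deg 0.22 tilt 3.20 Ff x -9.5 y 7.7 z 5.6 T [ 2.41  1.87 -0.06] gap 0.0157
```

View pics/w6.png

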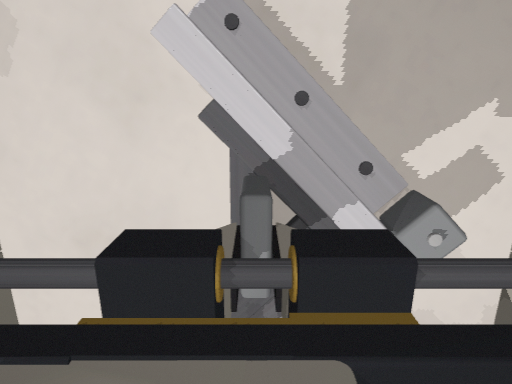

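View pics/s6.png

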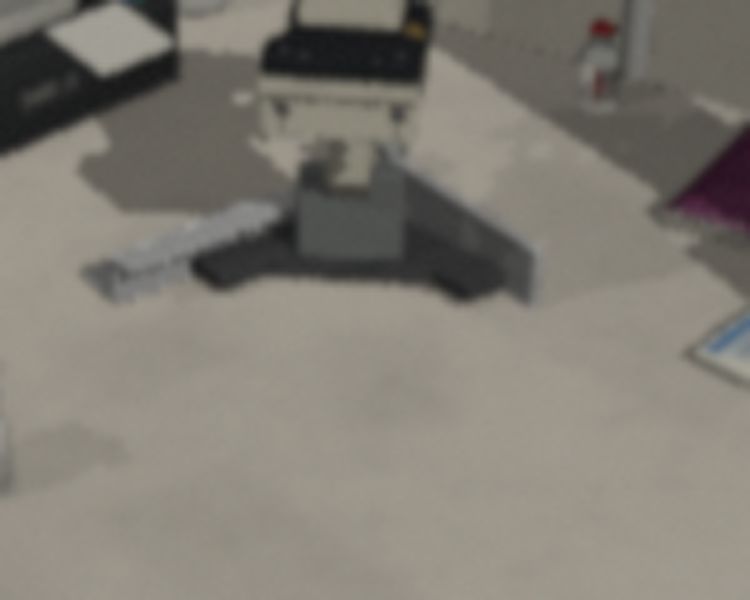

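View pics/t6.png

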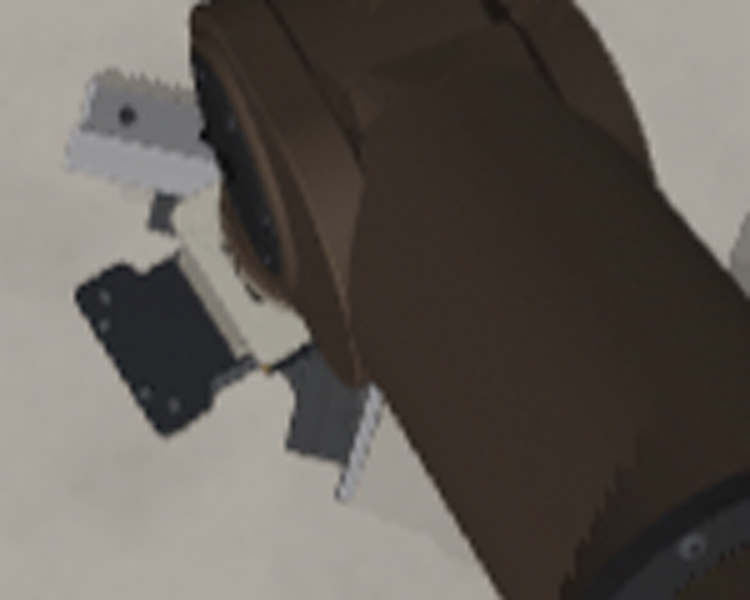

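```bash
python3 -c "
from h import *
def uz(P,f,o): return (np.array(P,float)+.5)/f-.5+np.array(o)
a=np.radians(-14.8);x=np.array([np.cos(a),np.sin(a)]);y=np.array([-x[1],x[0]]);O=np.array([.6325,-.0525])
p=ray('top',uz([(335,494),(352,501),(376,390),(367,388),],5,(220,120)),.037)
for q in p: print((q[:2]-O)@x*1e3,(q[:2]-O)@y*1e3)
d=p[2]-p[1];print('wing right edge dir',np.degrees(np.arctan2(d[1],d[0])))
d=p[3]-p[0];print('wing left edge dir',np.degrees(np.arctan2(d[1],d[0])))
# leg ends vs rail end along frame y, wrist view
l=ray('wrist',[(199,117),(215,100)],.014); r=ray('wrist',[(151,31),(176,5)],.029)
for q in list(l)+list(r): print('w',(q[:2]-O)@x*1e3,(q[:2]-O)@y*1e3)
s=ray('top',uz([(286,450),(341,463),(150,222),(160,190),(65,167)],5,(220,120)),.014)
for q in s: print('sq',(q[:2]-O)@x*1e3,(q[:2]-O)@y*1e3)
"
```

```text
-136.791840904262 9.988797628729003
-138.13679878513227 1.4879343890133392
-84.57314864456586 2.324077765825789
-84.6343118808656 6.661077579370637
wing right edge dir -13.905669691567194
wing left edge dir -18.450599272992136
w -29.165804107095052 127.06149890234974
w -15.054448190103589 126.99564252317175
w -12.015081881535728 173.0596118650906
w 6.57675973817288 171.70412255111222
sq -120.46748357745079 36.63912494522864
sq -120.4213224377902 9.535224775434704
sq -27.937899658749107 126.15262914058647
sq -11.539944861824587 125.10181851454912
sq -11.206392133222417 172.73190010265856
```

```bash
python3 -m creep '[[[0,1,4],0,1],[[0,1,4],0,1]]'
python3 -c "
from h import *
fr();sqt()"
```

```text
clock: 9.15
ee_pos: [0.6, 0.0194, 0.0184]
ee_rot: [-2.973, -0.815, 0.002]
ft_force: [-14.2, -3.8, 41.4]
finger_gap: 0.0159
t 9.15 corner frame mm x 0.2 y 11.2 z -0.9 yaw err deg 0.48 tilt 3.41 Ff x -12.7 y -7.3 z 41.4 T [-0.49  3.1   0.08] gap 0.0159
rigid-grasp square z axis in frame (x,y) deg [ 2.76 -1.95] tool z in frame deg [-1.76  2.91]
```

```bash
python3 -m creep '[[[0,0,-1.5],0,1]]'
python3 -c "
from h import *
fr();sqt()"
python3 -m creep '[[[-4,7,-0.5],0,1]]'
python3 -c "
from h import *
fr();env.camera('side');fr();sqt()"
```

```text
clock: 9.23
ee_pos: [0.6, 0.0196, 0.0206]
ee_rot: [-2.972, -0.816, 0.001]
ft_force: [1.4, 1.9, -3.4]
finger_gap: 0.0154
t 9.23 corner frame mm x 0.2 y 11.4 z 1.3 yaw err deg 0.53 tilt 3.39 Ff x 0.9 y 2.2 z -3.4 T [ 0.29 -0.33 -0.15] gap 0.0154
rigid-grasp square z axis in frame (x,y) deg [ 2.72 -1.95] tool z in frame deg [-1.73  2.91]
clock: 9.32
ee_pos: [0.5999, 0.0164, 0.0221]
ee_rot: [-2.967, -0.82, -0.002]
ft_force: [-9.8, 19.4, 10.4]
finger_gap: 0.0156
t 9.32 corner frame mm x 0.9 y 8.3 z 2.8 yaw err deg 0.74 tilt 3.63 Ff x -14.4 y 16.3 z 10.4 T [ 4.37  2.09 -0.03] gap 0.0156
t 9.37 corner frame mm x 0.9 y 6.9 z 2.7 yaw err deg 0.69 tilt 3.64 Ff x -9.0 y 9.3 z 6.8 T [ 2.82  1.4  -0.07] gap 0.0159
rigid-grasp square z axis in frame (x,y) deg [ 2.8  -2.19] tool z in frame deg [-1.81  3.15]
```

```bash
python3 -c "
from h import *
i=env.camera('side');cv2.imwrite('pics/s7n.png',i);cv2.imwrite('pics/s7.png',cv2.resize(i[180:220,220:300],None,fx=10,fy=10,interpolation=cv2.INTER_CUBIC))
i=env.camera('top');cv2.imwrite('pics/t7.png',cv2.resize(i[150:230,240:320],None,fx=7,fy=7,interpolation=cv2.INTER_CUBIC))
fr()
"
```

```text
t 9.47 corner frame mm x 1.0 y 7.2 z 2.5 yaw err deg 0.67 tilt 3.62 Ff x -8.5 y 8.9 z 7.0 T [ 2.33  1.31 -0.1 ] gap 0.0157
```

View pics/s7.png

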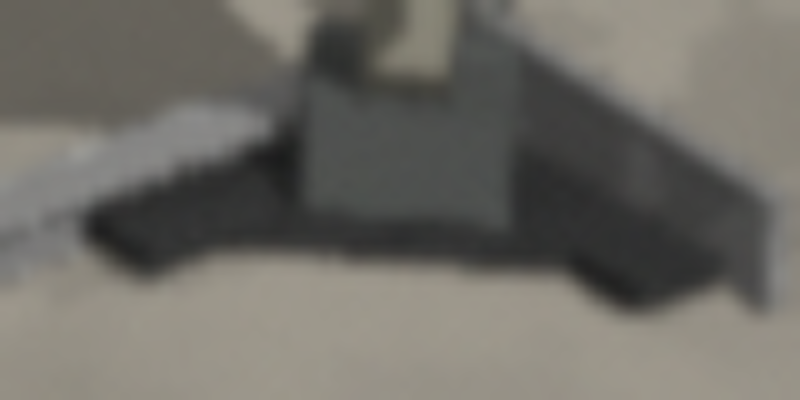

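View pics/t7.png

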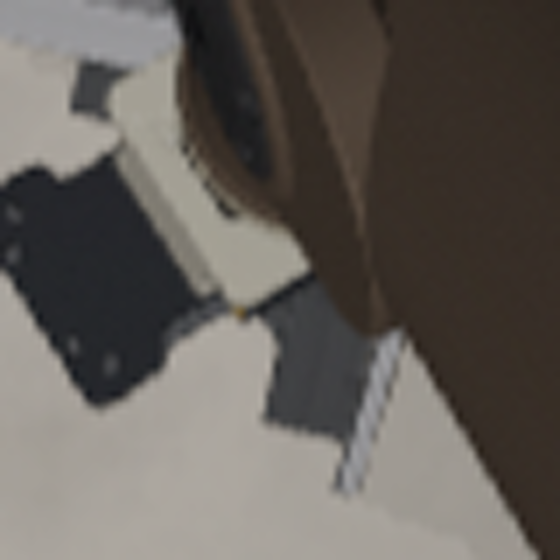

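```bash
python3 -c "
from h import *
def uz(P,f,o): return (np.array(P,float)+.5)/f-.5+np.array(o)
a=np.radians(-14.8);x=np.array([np.cos(a),np.sin(a)]);y=np.array([-x[1],x[0]]);O=np.array([.6325,-.0525])
def F(q): return np.r_[(q[:2]-O)@x*1e3,(q[:2]-O)@y*1e3,q[2]*1e3]
# side vertices (bottom): rail-leg near corner, wing-leg near corner, wing-leg outer
S=uz([(145,275),(635,308),(728,272)],10,(220,180))
for z in (0,.003,.006): print(z,[F(q).round(1) for q in ray('side',S,z)])
T=uz([(268,415),(345,437),(70,108)],7,(240,150))
for z in (.01,.016): print('top',z,[F(q).round(1) for q in ray('top',T,z)])
w=uz([(335,488),(352,493),(401,335),(385,335)],7,(240,150));q=ray('top',w,.037);print([F(k).round(1) for k in q])
# wing tip bottom in side: 
print('wing tip bottom side',[F(k).round(1) for k in ray('side',uz([(765,312)],10,(220,180)),.0)],'top',[F(k).round(1) for k in ray('side',uz([(770,200)],10,(220,180)),.037)])
"
```

```text
0 [array([-15.8, 120.4,   0. ]), array([-108.3,   29.9,    0. ]), array([-110.5,   -1.4,    0. ])]
0.003 [array([-19.7, 123.2,   3. ]), array([-111.7,   33.2,    3. ]), array([-113.9,    2.1,    3. ])]
0.006 [array([-23.7, 125.9,   6. ]), array([-115.1,   36.5,    6. ]), array([-117.3,    5.5,    6. ])]
top 0.01 [array([-117.9,   34.5,   10. ]), array([-119.1,    7. ,   10. ]), array([-29.7, 125.9,  10. ])]
top 0.016 [array([-118.3,   34.6,   16. ]), array([-119.5,    7.3,   16. ]), array([-30.6, 125.5,  16. ])]
[array([-138.4,    7.6,   37. ]), array([-138.7,    1.7,   37. ]), array([-83.1,  -2.3,  37. ]), array([-84.3,   2.9,  37. ])]
wing tip bottom side [array([-130.8,    4.7,    0. ])] top [array([-133.9,    8.8,   37. ])]
```

```bash
python3 -c "
from h import *
i=env.camera('wrist');cv2.imwrite('pics/w7.png',i)
a=cv2.imread('pics/w4.png')
cv2.imwrite('pics/cmp.png',np.hstack([cv2.resize(k[80:240,180:310],None,fx=3,fy=3,interpolation=cv2.INTER_CUBIC) for k in (a,i)]))
"
```

```text
(no output)
```

View pics/cmp.png

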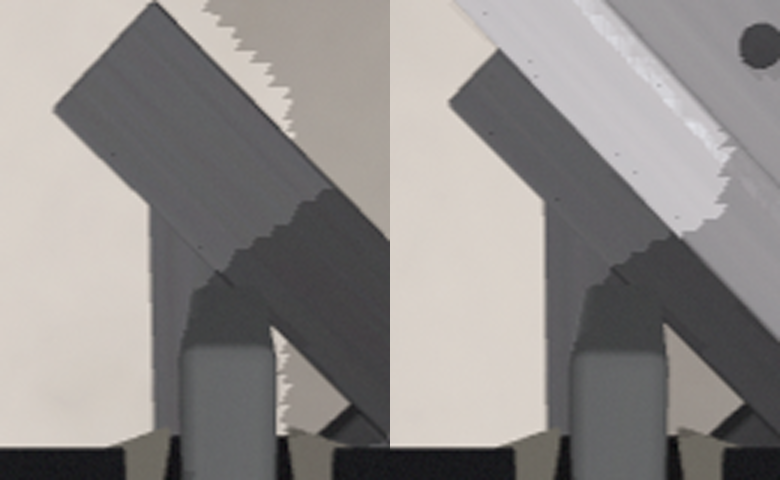

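Run:
```python
from h import *
K=env.calibration("wrist")["intrinsics"]
P=np.array([(20,70,10),(20,37,10),(20,3,10),(14.1,25.5,60),(25.5,14.1,60)],float)/1e3
a=np.array([(54,110),(150,205),(272,325),(182,347),(275,347)],float)
b=np.array([(60,102),(155,200),(273,323),(182,352),(277,352)],float)
cv=lambda p:(p+.5)/3-.5+[180,80]
c=env.calibration("wrist");s=env.sense()
Rt=Rn.from_rotvec(s["ee_rot"]).as_matrix()
Rct=c["R"]@Rt   # tool->cam
res=[]
for p in (a,b):
    ok,r,t=cv2.solvePnP(P,cv(p),K,None,flags=cv2.SOLVEPNP_SQPNP)
    ok,r,t=cv2.solvePnP(P,cv(p),K,None,r,t,True)
    e=cv2.projectPoints(P,r,t,K,None)[0][:,0]-cv(p); print("reproj",e.round(2).tolist())
    R=Rct.T@cv2.Rodrigues(r)[0]; res.append(R)
    print("square z in tool deg",np.degrees(R[:2,2]).round(2),"t(cam)mm",(t.ravel()*1e3).round(1))
print("slip rotvec in tool deg",np.degrees(Rn.from_matrix(res[1]@res[0].T).as_rotvec()).round(2))
# world tilt now: grasp tool->square from w4 assumed = grasp
Rg=Rn.from_rotvec([-3.05,-.731,-.037]).as_matrix()
sq0=Rg.T@Rn.from_euler('z',-18,degrees=True).as_matrix()   # square in tool
slip=res[1]@res[0].T
F=Rn.from_euler('z',-14.8,degrees=True).as_matrix()
print(np.degrees(Rn.from_matrix(F.T@Rt@slip@sq0).as_rotvec()).round(2))
```

```text
reproj [[-1.79, -1.64], [3.7, 3.58], [-1.53, -1.55], [-0.03, -0.12], [-0.26, -0.19]]
square z in tool deg [-3.51  3.32] t(cam)mm [ -4.    9.4 234.9]
reproj [[-1.82, -1.68], [3.42, 3.7], [-1.27, -1.6], [0.28, -0.53], [-0.52, 0.2]]
square z in tool deg [-5.33  2.75] t(cam)mm [ -4.    8.1 234.5]
slip rotvec in tool deg [-0.45  1.75  1.53]
[ 3.11  1.27 -0.86]
```

```bash
python3 -m creep '[[[2,-2,2],0,1]]'
python3 -c "
from h import *
fr();sqt()"
python3 -m creep '[[[4,-4,3],0,1],[[4,-4,3],0,1]]'
python3 -c "
from h import *
fr();sqt()"
```

```text
clock: 9.6
ee_pos: [0.6005, 0.0183, 0.0206]
ee_rot: [-2.967, -0.819, -0.002]
ft_force: [-1.4, -1.6, 2.4]
finger_gap: 0.0157
t 9.60 corner frame mm x 1.0 y 10.3 z 1.3 yaw err deg 0.69 tilt 3.62 Ff x -1.0 y -1.9 z 2.4 T [-0.74  0.16 -0.23] gap 0.0157
rigid-grasp square z axis in frame (x,y) deg [ 2.75 -2.2 ] tool z in frame deg [-1.76  3.17]
clock: 9.77
ee_pos: [0.6023, 0.0228, 0.0175]
ee_rot: [-2.977, -0.816, 0.004]
ft_force: [-11.8, -20.1, 36.1]
finger_gap: 0.0158
t 9.77 corner frame mm x 1.5 y 15.1 z -1.8 yaw err deg 0.47 tilt 3.16 Ff x -6.2 y -22.5 z 36.1 T [-4.36  2.44  0.06] gap 0.0158
rigid-grasp square z axis in frame (x,y) deg [ 2.71 -1.69] tool z in frame deg [-1.72  2.65]
```

```bash
python3 -m creep '[[[0,-6,2.5],0,1],[[0,-6,2.5],0,1],[[0,-6,2.5],0,1]]'
python3 -c "
from h import *
fr();sqt()"
```

```text
clock: 10.02
ee_pos: [0.6032, 0.0261, 0.0172]
ee_rot: [-2.998, -0.805, -0.017]
ft_force: [0.8, -7.7, 14.0]
finger_gap: 0.0156
t 10.02 corner frame mm x 1.6 y 18.5 z -2.1 yaw err deg -0.11 tilt 2.22 Ff x 2.7 y -7.3 z 14.0 T [-1.65 -0.17 -0.02] gap 0.0156
rigid-grasp square z axis in frame (x,y) deg [ 1.52 -1.21] tool z in frame deg [-0.52  2.16]
```

```bash
python3 -m creep '[[[0,-6,2.5],0,1],[[0,-6,2.5],0,1],[[0,-6,2.5],0,1]]'
python3 -c "
from h import *
fr();sqt()"
```

```text
clock: 10.27
ee_pos: [0.6046, 0.0296, 0.0171]
ee_rot: [-3.019, -0.795, -0.04]
ft_force: [-2.1, -12.8, 20.8]
finger_gap: 0.0157
t 10.27 corner frame mm x 2.1 y 22.3 z -2.2 yaw err deg -0.69 tilt 1.83 Ff x 1.2 y -12.9 z 20.8 T [-2.65  0.39 -0.01] gap 0.0157
rigid-grasp square z axis in frame (x,y) deg [ 0.29 -0.75] tool z in frame deg [0.72 1.68]
```

```bash
python3 -m creep '[[[0,-6,2.5],-0.15,1],[[0,-6,2.5],0,1],[[0,-6,2.5],0,1]]'
python3 -c "
from h import *
fr();sqt()"
python3 -m creep '[[[2,-6,2.5],0,1],[[2,-6,2.5],0,1]]'
python3 -c "
from h import *
fr();sqt()"
```

```text
clock: 10.52
ee_pos: [0.6059, 0.0321, 0.0169]
ee_rot: [-3.036, -0.804, -0.061]
ft_force: [-2.0, -12.1, 20.4]
finger_gap: 0.0155
t 10.52 corner frame mm x 2.7 y 25.0 z -2.4 yaw err deg -0.56 tilt 2.24 Ff x 1.2 y -12.2 z 20.4 T [-2.45  0.39 -0.05] gap 0.0155
rigid-grasp square z axis in frame (x,y) deg [-0.92 -0.2 ] tool z in frame deg [1.93 1.14]
clock: 10.68
ee_pos: [0.6079, 0.0345, 0.0167]
ee_rot: [3.027, 0.789, 0.068]
ft_force: [-6.5, -12.8, 25.9]
finger_gap: 0.016
t 10.68 corner frame mm x 4.0 y 27.8 z -2.6 yaw err deg -1.02 tilt 2.60 Ff x -3.0 y -14.0 z 25.9 T [-2.58  1.44 -0.08] gap 0.0160
rigid-grasp square z axis in frame (x,y) deg [-1.51  0.33] tool z in frame deg [2.53 0.6 ]
```

```bash
python3 -m creep '[[[0,0,-2],-0.2,1]]'
python3 -c "
from h import *
fr();sqt()
i=env.camera('wrist');cv2.imwrite('pics/w8.png',i)
fr()
a=cv2.imread('pics/w4.png')
cv2.imwrite('pics/cmp2.png',np.hstack([cv2.resize(k[80:240,180:310],None,fx=3,fy=3,interpolation=cv2.INTER_CUBIC) for k in (a,i)]))
"
```

```text
clock: 10.77
ee_pos: [0.6083, 0.0334, 0.0194]
ee_rot: [3.018, 0.812, 0.069]
ft_force: [-2.7, 3.9, -4.1]
finger_gap: 0.0156
t 10.77 corner frame mm x 4.7 y 26.9 z 0.1 yaw err deg -0.10 tilt 2.68 Ff x -3.6 y 3.1 z -4.1 T [ 1.18  1.02 -0.13] gap 0.0156
rigid-grasp square z axis in frame (x,y) deg [-1.62  0.43] tool z in frame deg [2.63 0.52]
t 10.82 corner frame mm x 4.7 y 26.9 z 0.3 yaw err deg 0.02 tilt 2.67 Ff x -2.1 y 0.7 z -2.6 T [ 0.17  0.71 -0.11] gap 0.0157
```

View pics/cmp2.png

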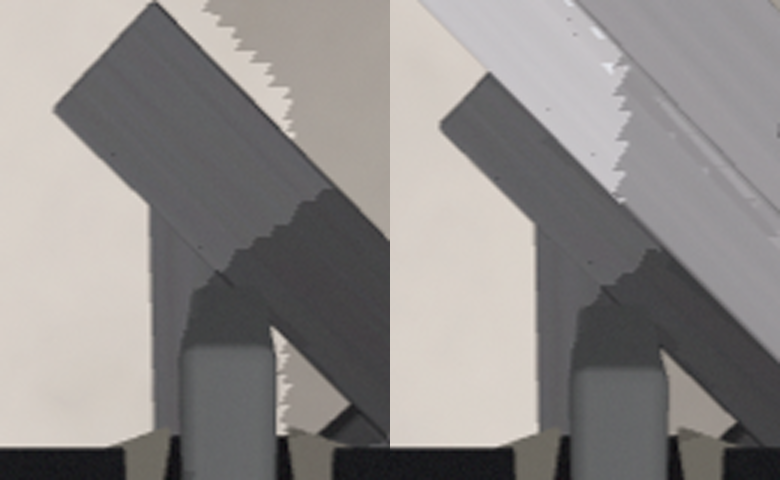

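```bash
cat > pnp.py <<'E'
from h import *
P=np.array([(20,70,10),(20,3,10),(14.1,25.5,60),(25.5,14.1,60)],float)/1e3
def run(b,a=[(54,110),(272,325),(182,347),(275,347)]):
    c=env.calibration("wrist");s=env.sense();K=c["intrinsics"]
    Rt=Rn.from_rotvec(s["ee_rot"]).as_matrix();Rct=c["R"]@Rt;res=[]
    for p in (a,b):
        p=(np.array(p,float)+.5)/3-.5+[180,80]
        r0=cv2.Rodrigues(Rct@Rn.from_euler('z',-45,degrees=True).as_matrix().T@np.diag([1,-1,-1]))[0] if 0 else None
        ok,r,t=cv2.solvePnP(P,p,K,None,flags=cv2.SOLVEPNP_SQPNP); ok,r,t=cv2.solvePnP(P,p,K,None,r,t,True)
        print("reproj",np.abs(cv2.projectPoints(P,r,t,K,None)[0][:,0]-p).max().round(2),"t mm",(t.ravel()*1e3).round(1))
        res.append(Rct.T@cv2.Rodrigues(r)[0])
    slip=res[1]@res[0].T
    print("slip in tool deg",np.degrees(Rn.from_matrix(slip).as_rotvec()).round(2))
    Rg=Rn.from_rotvec([-3.05,-.731,-.037]).as_matrix();sq0=Rg.T@Rn.from_euler('z',-18,degrees=True).as_matrix()
    F=Rn.from_euler('z',-14.8,degrees=True).as_matrix()
    print("square rot in frame deg",np.degrees(Rn.from_matrix(F.T@Rt@slip@sq0).as_rotvec()).round(2))
E
python3 -c "
from pnp import run
run([(60,102),(273,323),(182,352),(277,352)])
run([(49,124),(272,347),(183,367),(277,367)])"
```

```text
reproj 0.1 t mm [ -2.7  10.7 234.7]
reproj 0.42 t mm [ -2.8   9.5 234.3]
slip in tool deg [-0.38  1.74  1.51]
square rot in frame deg [ 0.59 -3.09 -1.43]
reproj 0.1 t mm [ -2.7  10.7 234.7]
reproj 0.34 t mm [ -3.3  15.9 228.1]
slip in tool deg [ 0.61 -1.69  0.38]
square rot in frame deg [-1.16  0.02 -0.31]
```

```bash
python3 -m creep '[[[-10,12,0],0,1]]'
python3 -c "
from h import *
fr();sqt();env.camera('side');env.camera('side');fr();sqt()"
```

```text
clock: 10.9
ee_pos: [0.6058, 0.0228, 0.0197]
ee_rot: [3.02, 0.823, 0.072]
ft_force: [-4.9, 7.9, -2.6]
finger_gap: 0.0158
t 10.90 corner frame mm x 5.0 y 16.0 z 0.4 yaw err deg 0.27 tilt 2.70 Ff x -6.7 y 6.4 z -2.6 T [ 1.99  1.47 -0.2 ] gap 0.0158
rigid-grasp square z axis in frame (x,y) deg [-1.59  0.18] tool z in frame deg [2.59 0.78]
t 11.00 corner frame mm x 4.8 y 9.7 z -0.6 yaw err deg -0.04 tilt 2.50 Ff x -3.7 y -0.7 z -3.4 T [ 0.28  1.06 -0.16] gap 0.0152
rigid-grasp square z axis in frame (x,y) deg [-1.45  0.47] tool z in frame deg [2.45 0.48]
```

```bash
python3 -m creep '[[[-6,8,0],0,1]]'
python3 -c "
from h import *
fr();sqt();env.camera('side');env.camera('side');fr();sqt()"
```

```text
clock: 11.08
ee_pos: [0.6024, 0.0103, 0.0183]
ee_rot: [3.021, 0.819, 0.065]
ft_force: [-4.0, 22.2, 9.9]
finger_gap: 0.0156
t 11.08 corner frame mm x 4.8 y 3.1 z -1.0 yaw err deg 0.12 tilt 2.46 Ff x -9.5 y 20.4 z 9.9 T [6.22 1.06 0.08] gap 0.0156
rigid-grasp square z axis in frame (x,y) deg [-1.37  0.28] tool z in frame deg [2.37 0.67]
t 11.18 corner frame mm x 4.7 y 2.9 z -0.9 yaw err deg 0.07 tilt 2.47 Ff x -5.4 y 7.8 z -2.5 T [ 2.47  0.77 -0.12] gap 0.0156
rigid-grasp square z axis in frame (x,y) deg [-1.36  0.22] tool z in frame deg [2.36 0.73]
```

```bash
python3 -c "
from h import *
i=env.camera('side');cv2.imwrite('pics/s9.png',cv2.resize(i[180:220,220:300],None,fx=10,fy=10,interpolation=cv2.INTER_CUBIC))
i=env.camera('top');cv2.imwrite('pics/t9.png',cv2.resize(i[150:230,240:320],None,fx=7,fy=7,interpolation=cv2.INTER_CUBIC))
i=env.camera('wrist');cv2.imwrite('pics/w9.png',i);cv2.imwrite('pics/w9z.png',cv2.resize(i[80:240,180:310],None,fx=3,fy=3,interpolation=cv2.INTER_CUBIC))
fr()
"
```

```text
t 11.33 corner frame mm x 4.8 y 3.1 z -1.0 yaw err deg 0.09 tilt 2.46 Ff x -5.9 y 7.5 z -0.2 T [ 2.31  0.89 -0.08] gap 0.0164
```

View pics/t9.png

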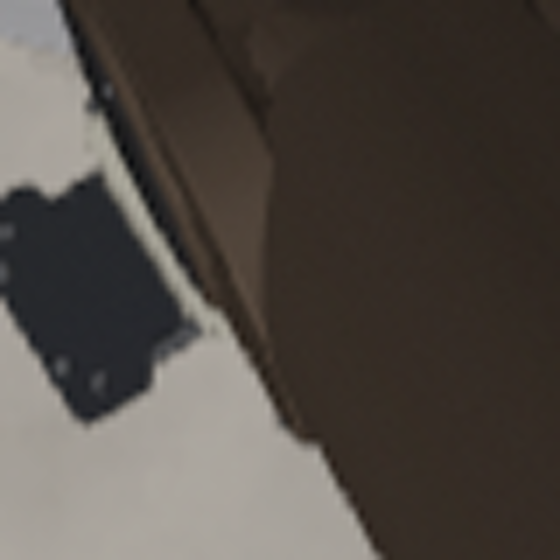

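View pics/w9z.png

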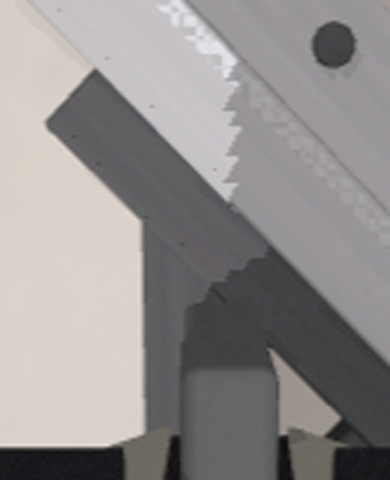

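View pics/s9.png

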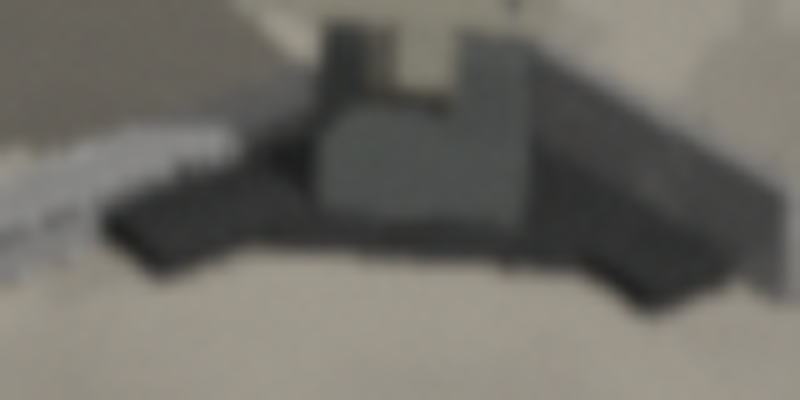

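```bash
python3 -c "
import cv2
i=cv2.imread('pics/w9.png');cv2.imwrite('pics/w9y.png',cv2.resize(i[0:150,90:290],None,fx=4,fy=4,interpolation=cv2.INTER_CUBIC))"
```

```text
(no output)
```

View pics/w9y.png

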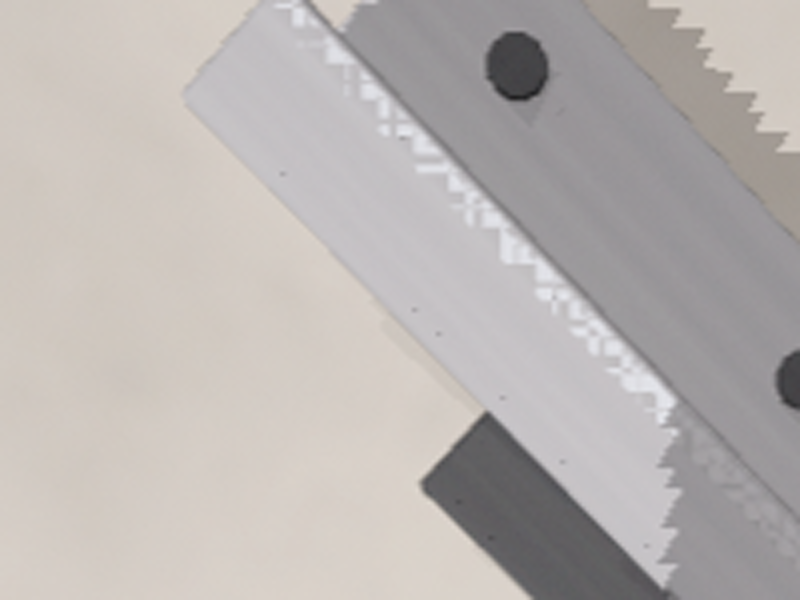

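```bash
python3 -c "
from h import *
def uz(P,f,o): return (np.array(P,float)+.5)/f-.5+np.array(o)
r=ray('wrist',uz([(185,95),(485,413)],4,(90,0)),.029)
l=ray('wrist',uz([(420,484),(530,598)],4,(90,0)),.0125)
d=r[0]-r[1];ya=np.arctan2(d[1],d[0])-np.pi/2;d2=l[0]-l[1];print('rail yaw',np.degrees(ya),'leg yaw',np.degrees(np.arctan2(d2[1],d2[0]))-90)
x=np.array([np.cos(ya),np.sin(ya)]);y=np.array([-x[1],x[0]]);O=r[0,:2]+.014*x-.172*y
print('O',O,'leg inner end in frame mm',(l[0,:2]-O)@x*1e3,(l[0,:2]-O)@y*1e3)
def F(q): return np.r_[(q[:2]-O)@x*1e3,(q[:2]-O)@y*1e3,q[2]*1e3].round(1)
for z in (0,.003,.006): print([F(q) for q in ray('side',uz([(160,278),(650,314),(733,276)],10,(220,180)),z)])
print('wing tip',[F(q) for q in ray('side',uz([(785,190)],10,(220,180)),.037)])
from pnp import run
run([(46,122),(272,348),(182,366),(278,366)])
"
```

```text
rail yaw -16.3510995486541 leg yaw -16.456384895922127
O [ 0.62990578 -0.05099362] leg inner end in frame mm -29.18356450717654 119.76586051634119
[array([-19.8, 116.9,   0. ]), array([-110.7,   25. ,    0. ]), array([-109.8,   -4.8,    0. ])]
[array([-23.7, 119.6,   3. ]), array([-114.2,   28.2,    3. ]), array([-113.3,   -1.4,    3. ])]
[array([-27.7, 122.2,   6. ]), array([-117.6,   31.4,    6. ]), array([-116.8,    1.9,    6. ])]
wing tip [array([-129.8,   -2. ,   37. ])]
reproj 0.1 t mm [ -2.7  10.7 234.7]
reproj 16.55 t mm [ 25.2 -13.8 179. ]
slip in tool deg [-107.91  108.89  -32.16]
square rot in frame deg [  -0.19 -155.09   30.19]
```

```bash
python3 -m creep '[[[1,5,0],0,1]]'
sed -i 's/ok,r,t=cv2.solvePnP(P,p,K,None,flags=cv2.SOLVEPNP_SQPNP);/ok,r,t=(cv2.solvePnP(P,p,K,None,flags=cv2.SOLVEPNP_SQPNP) if not res else (1,r.copy(),t.copy()));/' pnp.py
python3 -c "
from h import *
fr();sqt();
i=env.camera('wrist');cv2.imwrite('pics/w10.png',i);cv2.imwrite('pics/w10z.png',cv2.resize(i[80:240,180:310],None,fx=5,fy=5,interpolation=cv2.INTER_CUBIC)[:600])
fr();env.camera('wrist');fr();sqt()
from pnp import run
run([(49,124),(272,347),(183,367),(277,367)])
run([(46,122),(272,348),(182,366),(278,366)])"
```

```text
clock: 11.42
ee_pos: [0.6028, 0.0111, 0.0178]
ee_rot: [3.026, 0.825, 0.06]
ft_force: [-18.9, 13.2, 12.1]
finger_gap: 0.0155
t 11.42 corner frame mm x 5.0 y 3.9 z -1.5 yaw err deg 0.28 tilt 2.22 Ff x -21.7 y 8.0 z 12.1 T [ 3.2   4.21 -0.05] gap 0.0155
rigid-grasp square z axis in frame (x,y) deg [-1.04  0.09] tool z in frame deg [2.04 0.87]
t 11.47 corner frame mm x 4.9 y 4.0 z -1.6 yaw err deg 0.31 tilt 2.18 Ff x -14.9 y 8.8 z 6.1 T [ 2.72  2.71 -0.06] gap 0.0156
t 11.52 corner frame mm x 4.9 y 4.0 z -1.6 yaw err deg 0.31 tilt 2.19 Ff x -13.8 y 8.1 z 6.6 T [ 2.69  2.67 -0.02] gap 0.0156
rigid-grasp square z axis in frame (x,y) deg [-1.01  0.08] tool z in frame deg [2.01 0.88]
reproj 0.1 t mm [ -2.7  10.7 234.7]
reproj 0.34 t mm [ -3.3  15.9 228.1]
slip in tool deg [ 0.61 -1.69  0.38]
square rot in frame deg [-0.84  0.62 -0.02]
reproj 0.1 t mm [ -2.7  10.7 234.7]
reproj 0.28 t mm [ -3.4  16.2 225.1]
slip in tool deg [ 0.75 -2.21  0.33]
square rot in frame deg [-1.11  1.08  0.03]
```

View pics/w10z.png

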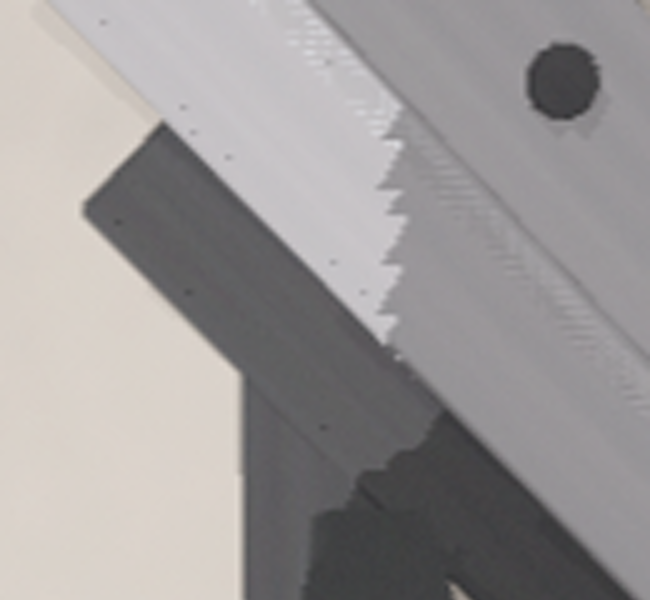

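```bash
python3 -m creep '[[[-1,6,0],0.06,1]]'
python3 -c "
from h import *
fr();sqt();
for k in range(4): env.camera('wrist')
fr();sqt()"
```

```text
clock: 11.6
ee_pos: [0.6026, 0.0114, 0.0177]
ee_rot: [-3.029, -0.825, -0.057]
ft_force: [-11.1, 16.8, 11.0]
finger_gap: 0.0157
t 11.60 corner frame mm x 4.8 y 4.1 z -1.6 yaw err deg 0.27 tilt 2.09 Ff x -15.0 y 13.4 z 11.0 T [3.72 2.43 0.  ] gap 0.0157
rigid-grasp square z axis in frame (x,y) deg [-0.75 -0.18] tool z in frame deg [1.75 1.13]
t 11.80 corner frame mm x 4.8 y 4.1 z -1.6 yaw err deg 0.26 tilt 2.09 Ff x -14.5 y 10.3 z 9.1 T [3.22 2.54 0.02] gap 0.0158
rigid-grasp square z axis in frame (x,y) deg [-0.75 -0.19] tool z in frame deg [1.74 1.15]
```

```bash
python3 -m creep '[[[-3,6,-0.5],0.05,1]]'
python3 -c "
from h import *
fr();sqt();
i=env.camera('wrist');cv2.imwrite('pics/w11.png',i);cv2.imwrite('pics/w11y.png',cv2.resize(i[0:150,90:290],None,fx=4,fy=4,interpolation=cv2.INTER_CUBIC))
i=env.camera('side');cv2.imwrite('pics/s11.png',cv2.resize(i[180:220,220:300],None,fx=10,fy=10,interpolation=cv2.INTER_CUBIC))
fr();sqt()"
```

```text
clock: 11.88
ee_pos: [0.6023, 0.0109, 0.0183]
ee_rot: [-3.023, -0.824, -0.059]
ft_force: [-3.4, 14.4, 4.3]
finger_gap: 0.0159
t 11.88 corner frame mm x 4.6 y 3.6 z -1.0 yaw err deg 0.30 tilt 2.20 Ff x -7.0 y 13.0 z 4.3 T [ 3.37  0.7  -0.03] gap 0.0159
rigid-grasp square z axis in frame (x,y) deg [-0.63 -0.52] tool z in frame deg [1.63 1.47]
t 11.98 corner frame mm x 4.7 y 3.5 z -0.9 yaw err deg 0.26 tilt 2.22 Ff x -10.5 y 11.4 z 5.9 T [ 3.4   1.5  -0.03] gap 0.0157
rigid-grasp square z axis in frame (x,y) deg [-0.63 -0.55] tool z in frame deg [1.62 1.51]
```

View pics/w11y.png

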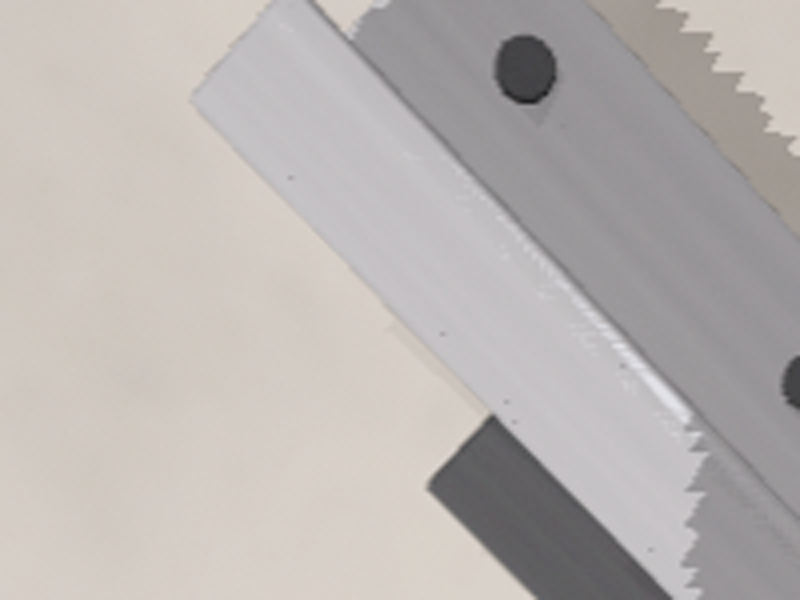

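View pics/s11.png

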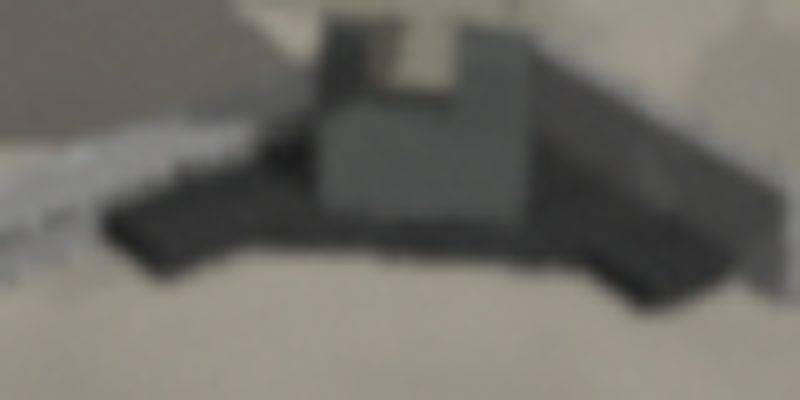

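```bash
python3 -c "
import cv2,numpy as np
a=cv2.imread('pics/w4.png');i=cv2.imread('pics/w11.png')
cv2.imwrite('pics/cmp3.png',np.hstack([cv2.resize(k[110:240,180:310],None,fx=3,fy=3,interpolation=cv2.INTER_CUBIC) for k in (a,i)]))"
```

```text
(no output)
```

View pics/cmp3.png

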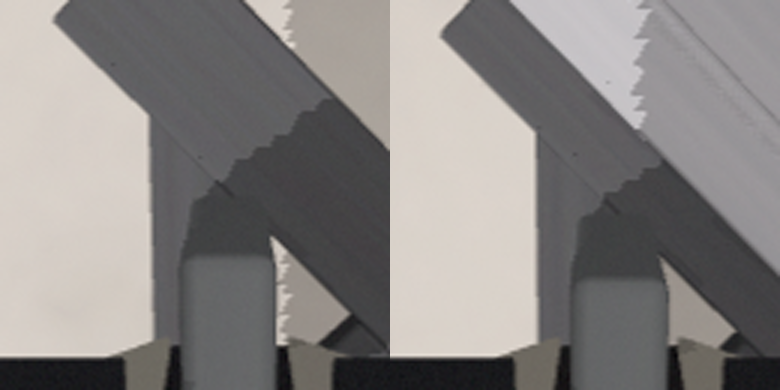

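```bash
python3 -c "
from pnp import run
run([(51,125),(270,345),(182,368),(277,368)])
run([(51,125),(271,346),(182,367),(277,367)])
from h import *
fr()"
```

```text
reproj 0.1 t mm [ -2.7  10.7 234.7]
reproj 0.12 t mm [ -3.6  15.3 230.9]
slip in tool deg [ 0.74 -1.    0.61]
square rot in frame deg [ 0.38  0.62 -0.29]
reproj 0.1 t mm [ -2.7  10.7 234.7]
reproj 0.12 t mm [ -3.4  15.6 229.9]
slip in tool deg [ 0.57 -1.45  0.53]
square rot in frame deg [-0.06  0.81 -0.21]
t 11.98 corner frame mm x 4.7 y 3.5 z -0.9 yaw err deg 0.26 tilt 2.22 Ff x -10.5 y 11.4 z 5.9 T [ 3.4   1.5  -0.03] gap 0.0157
```

```bash
python3 -c "
from h import *
for k in range(8): env.camera('side')
fr();sqt();print(np.abs(env.sense()['dq']).max())
print(env.hand_in())"
```

```text
t 12.38 corner frame mm x 4.7 y 3.5 z -0.9 yaw err deg 0.27 tilt 2.20 Ff x -11.3 y 12.2 z 6.9 T [ 3.46  1.53 -0.01] gap 0.0161
rigid-grasp square z axis in frame (x,y) deg [-0.63 -0.53] tool z in frame deg [1.63 1.48]
0.0014206102941330776
the job is handed in; nothing more can be done
None
```

I handed the job in at 12.4 s with the square gripped and pressed into the corner. I gripped it by its bar, brought the leg in under the lip until it met the rail, then slid it along the rail to push the wing out to its stop.

**What went wrong on the way:** on the first slide the gripper and square tilted by about 3.5° under load, roughly 7 mm short of the corner. I backed off about 17 mm, pressed the square level on the worktop and pushed it in again.

**Last checks before hand-in:**
- **Position:** the camera view put the corner within about 1 mm of both faces.
- **Wing:** the side view puts its tip at its stop position, to within a few millimetres. The wing angle was not measured directly.
- **Angles:** the square was within about 1° of level and 0.3° of parallel to the rail, estimated from the wrist camera. Pixel reading makes those good to about 1°.
- **Force and motion:** the steady wrist push was about 11 N towards the rail and 12 N towards the wing. These readings include friction, so the true force on each face could not be read separately. The fingers stood 16 mm apart on the bar and the arm was at rest.

**Readings that disagreed:**
- **Tool-position estimate:** it reads the corner as 4.7 mm (rail) and 3.5 mm (wing) from the origin, because the square slipped a few millimetres along the bar in the grip. I relied on the camera view for its position relative to the rail.
- **Gripper tilt:** the gripper itself remained 2.2° off vertical.

I planned the path clear of the other items but did not measure their positions again at the end.

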